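Wedge a plaster mould tight in its holding board

ROBOT

A 6-joint arm with a two-finger parallel gripper is mounted at the origin on the work surface. World frame = base frame: x ahead of the robot, y to its left, z up, the work surface at z = 0. Lengths are in mm, angles in degrees, forces in N, time in s.
With the tool pointing down it reaches from about 300 to 850 mm from the base axis. Payload 4.2 kg.
Tool frame: the origin (TCP) lies between the finger pads; the fingertips stand ahead of it and the grasp point (between the pads) lies 8 mm behind it (env.tip_reach is the x of the fingertips in the tool frame, in mm); x points along the fingers, y is the direction in which the jaws open and shut, and the axes are right-handed (so a half turn about x gives the same grasp; the last joint's range is limited). The gripper opens to 91 mm and grips with 3 to 60 N. Pads are 32 mm wide; open, the fingers measure 118 mm over their backs; the gripper's body (76 mm by 178 mm) begins 60 mm behind the grasp point.
Start: joints at [68.927, 18.312, 89.639, -0, 72.044, -1.146], TCP at [195.98, 540.587, 224.976] pointing down, gripper open.
Joint ranges: [-177.97, 177.97], [-48.28, 115.42], [12.27, 149.76], [-77.06, 257.06], [2.81, 150.46], [-146.56, 146.56]. Speed limits (degrees/s): [147.25, 147.25, 180, 180, 180, 180].

INTERFACE

Orientations are given as [roll, pitch, yaw] about the fixed x, y, z axes, in that order (R = Rz(yaw) Ry(pitch) Rx(roll)).
In Python, from workcell import env, cams gives the robot as it stands.
- The arm moves only by the tool arm_command, never from a script. Its argument "deltas" is a list of rows, each a list of 3 entries, a list of its own where there are three numbers: the opening, from 0 (shut) to 1 (fully open), then the shift along the world's x, y, z in mm, then the turn about the world's z in rad. A call has 1 to 20 rows; each row is the pose to reach, as a shift and turn from the pose commanded when the call began; what a row does not reach only later rows make up. A row lasts 1/10 s, in which the tool goes at most 50 mm and 8.59 degrees, less where a joint would pass 70% of its speed; a pose out of reach is approached as far as the arm can. A call with a gripper value outside its range is refused whole. The fingers move at their own pace and stop on an object; "grip_force" is the grip in N (left out, the last holds). Time passes only in rows, so rows that repeat a pose let the fingers close. It gives the time, the measured TCP pose, the force and the opening at its end, in the units of the state.
- env.state(): the state, without advancing time (a new reading comes with each control period).
- cams.grab_frame(name): name is "scene" or "top" or "wrist"; returns a dict with "img" (420x560x3 uint8, red, green, blue), "K" (3x3 intrinsics, pixels), "rvec" (rotation vector, rad) and "tvec" (3), from world to camera coordinates, as OpenCV has them. Camera axes: x right, y down, z forward; pixel columns grow to the right and rows downward; lengths in mm; the calibration is good to about 2 mm. A picture is of the moment at which its call begins. There is no depth.
- env.job_done(): hands the job in, once; it reports no verdict.
Trained networks look in a picture, given as the dict that the camera call returned (one of the last four; its "shot" number tells which), for a name from the list of things; names that differ only in an ending like _2 or _b are one class to them, and where a whole thing is asked for, a point or a joint stands for the part that bears it (a point fixed in the world has none). Each returns a list of dicts, best first, with "conf" (0 to 1); they miss things now and then, are a little off and sometimes report something else, mostly with a low value. They report only what shows in the picture. A call takes as long as a camera call. They do not tell look-alikes from the thing itself.
- cams.silhouettes(picture, name): "region" (420x560 bool, what is visible of it) and "centre" ([column, row] in pixels, amid what is visible of it).
The state is a dict: "time_s": time; "qpos": joint angles; "qvel": joint speeds; "effort": joint torques, N m; "ee_pos": TCP position; "ee_rot": TCP orientation; "force": force on the tool from outside, world axes, zero at the start; "torque": the same for the moment, N m; "gripper_width": finger opening in mm.
Only numpy, scipy, OpenCV 4.12 (cv2) and the standard library are available. Lean on these libraries where they do the work, as an engineer would, in place of code of your own. Each camera call takes 0.05 s, during which the arm holds its last target.

TASK

Secure the heavy plaster mould on its holding board ready for carving: walk it forward, away from you (pushes on its two rear corners keep it straight), and bring it home into the corner so that it stands square and touches both the far end stop and the side fence. Then take the middle-sized of the three wooden wedges out of the sloped bin, lay it flat on the board in the tapering gap between the mould and the slanted cleat, thin end first, and push it in until it jams and holds the mould tight by itself. Leave the other two wedges in the bin, do not tip the mould, and do not disturb the mallet, the mug or the round mould.

Things in the scene. Friction and masses are not known exactly. Their poses are not given: they have to be found in the camera images.
- board: Fixed plywood holding board, 290 (x) by 260 (y) mm, 18 mm thick; origin at the centre of its underside, x pointing away from the robot, z up. On it stand three fixed dark battens, tops 58 mm above the underside: end stop on the far edge, fence on the right, slanted cleat on the left. With the mould home, the gap beside it narrows from 43.6 mm (near end of cleat) to 31 mm (far end).
- end_stop (a point): Foot of the end stop's inner face, mid-length: x = +115, y = 0, z = +18 mm in the board's frame. The face lies across the board's x.
- fence (a point): Foot of the fence's inner face: x = 0, y = -100, z = +18 mm in the board's frame. The face runs along the board's x, from x = -120 to +115 mm.
- cleat_near (a point): Foot of the cleat's inner face at its near end: x = -6, y = +93.6, z = +18 mm in the board's frame. The cleat is 118 mm long, 28 mm thick, and slants 18 in 170, the taper of the wedges.
- cleat_far (a point): Foot of the cleat's inner face at its far end: x = +112, y = +81.1, z = +18 mm in the board's frame.
- mould: Heavy plaster mould (1.8 kg; 8 to 15 N slide it), loose on the board: white block 130 (x) by 150 (y) by 70 mm high, rectangular recess in the top; origin at the centre of its underside, x towards the end stop, z up. Home, its origin is at x = +50, y = -25, z = +18 mm in the board's frame, axes parallel; it starts 40 to 80 mm short of the stop, 8 to 14 mm off the fence, turned up to 6 degrees.
- wedge_mid: Middle-sized wooden wedge, 170 mm long, 55 mm high, 52 mm wide at the thick end, 34 at the thin end (symmetric), 0.24 kg; origin on its underside, middle of the thick end; x to the thin end, z up, y across. In the bin its thick end rests on the lip. Beside the mould at home it jams with its origin near x = -85, y = +76 mm in the board's frame, turned -3 degrees, and stays by friction.
- wedge_slim: The slim wedge, same length, height and frame, 38 to 20 mm wide: too slim for the gap. Stays in the bin.
- wedge_stout: The stout wedge, same length, height and frame, 64 to 46 mm wide: too stout for the gap. Stays in the bin.
- bin: Fixed grey sheet-steel bin; origin at the centre of its underside on the table, x from its low lip to its high back, y across. Floor 190 mm long, 286 wide, rising 25 degrees along x. Square to the floor: lip 28 mm high, dividers 22 mm at y = +-47, side walls 36, back 32. One wedge per compartment, in any order, within 5 mm of y = -94, 0, +94 mm, pointing up the slope, its upper half clear above the dividers.
- bin_lip (a point): Middle of the inner corner where the bin's floor meets its low lip: x = -95, z = +25 mm in the bin's frame.
- mallet: Bystander: rubber mallet 260 mm long, lying on the table, 64 mm high at the head.
- jug: Bystander: white plastic mug, 100 mm wide, 110 mm high, on the table.
- bowl_mould: Bystander: round plaster hump mould, 120 mm wide, 68 mm high, on the table.
Not all that is in view belongs to the job. Leave any blue look-alike of the mould alone.

How it is judged (in metres and radians):
At the end, for the whole second after the job is handed in: Mould flat, within 4 mm of end stop and fence, square within 2 degrees; middle wedge flat on the board in the gap, thick end to the rear, pressing on the mould with over 2 N by itself; both at rest; the other two wedges in the bin (x of mould in the frame of board above 0.046 m and y of mould in the frame of board below -0.021 m and angle between the x axis of mould and the x axis of board, either way round below 0.035 rad and angle between mould's own z axis and vertical below 0.03 rad and contact force between wedge_mid and mould above 2 N and z of wedge_mid in the frame of board below 0.025 m and x of wedge_mid in the frame of board between -0.145 and -0.05 m and angle between the x axis of wedge_mid and the x axis of board, either way round below 0.15 rad and angle between wedge_mid's own z axis and vertical below 0.08 rad and linear speed of each of mould, wedge_mid below 0.01 m/s and x of wedge_slim in the frame of bin between -0.115 and 0.09 m and y of wedge_slim in the frame of bin between -0.145 and 0.145 m and z of wedge_slim in the frame of bin between 0.015 and 0.15 m and x of wedge_stout in the frame of bin between -0.115 and 0.09 m and y of wedge_stout in the frame of bin between -0.145 and 0.145 m and z of wedge_stout in the frame of bin between 0.015 and 0.15 m); the robot touches nothing.
It fails at once if the mould is tipped by more than 15 degrees (angle between mould's own z axis and vertical above 0.26 rad).
It fails at once if mallet, mug or round mould shoved more than 30 mm (distance of any of mallet, jug, bowl_mould from where it was at the start of the episode above 0.03 m).
It also fails if it takes over 72 s, if anything falls off the work surface, if the arm or the gripper's body presses on something with over 40 N, if the wrist force passes 120 N, or if a joint passes its speed limit or range.

## Working session

There is one attempt and no reset: what is moved stays moved. The work goes in short steps, Python scripts to look and compute and a tool call to move; the robot and the scene stay as the last step left them, time stands still between calls to the robot, and variables do not carry over. Pictures are saved under pics/ and viewed, and the job is handed in when it is done.

Besides the shell and the picture viewer there is one more tool, called after "Call:" as name(argument=value, ...), one argument or row to a line, values as JSON. arm_command: Moves the arm, as the interface text tells. Its arguments: {"type":"object","properties":{"deltas":{"type":"array","items":{"type":"array"}},"grip_force":{"type":"number"}},"required":["deltas"]}

```bash
ls; mkdir -p pics
python3 - <<'E'
from workcell import env,cams
import cv2
print(env.state(), env.tip_reach)
for n in ["scene","top","wrist"]:
    f=cams.grab_frame(n); cv2.imwrite(f"pics/{n}0.png",f["img"][:,:,::-1])
    print(n,f["K"],f["rvec"],f["tvec"])
E
```

```text
pics
{'time_s': 0.0, 'qpos': array([ 6.89270998e+01,  1.83521974e+01,  8.97060023e+01, -1.36469422e-03,
        7.20450382e+01, -1.14621023e+00]), 'qvel': array([-0.05852693,  0.05264831, -0.06855227,  0.00512444, -0.03156213,
       -0.02670663]), 'effort': array([ 2.27352008e-03, -4.12478435e+01, -2.31972903e+01,  7.30397925e-02,
        4.57240990e-02, -1.51472696e-04]), 'ee_pos': array([195.8029817 , 540.11424551, 224.11743667]), 'ee_rot': array([ -90.42616649,   89.89675393, -110.35243458]), 'force': array([ 0.49074005, -0.97563649,  0.39934251]), 'torque': array([-0.01439962, -0.04867442, -0.01151311]), 'gripper_width': 91.07621005466947} 11.0
scene [[382.12093594   0.         285.62519237]
 [  0.         382.12093594 205.02216575]
 [  0.           0.           1.        ]] [ 2.08020917  1.24499075 -0.50977858] [-229.77039911 -346.16062108 1362.54106193]
top [[432.43061761   0.         285.21312335]
 [  0.         432.43061761 206.44893148]
 [  0.           0.           1.        ]] [ 2.09475183 -2.13291094  0.19615201] [ -24.26359463  555.99718924 1020.43263558]
wrist [[334.43778935   0.         279.94107097]
 [  0.         334.43778935 207.67059987]
 [  0.           0.           1.        ]] [-2.39212975 -1.67863074 -0.21341381] [-574.40077457  -29.01682013  391.23609271]
```

View pics/scene0.png

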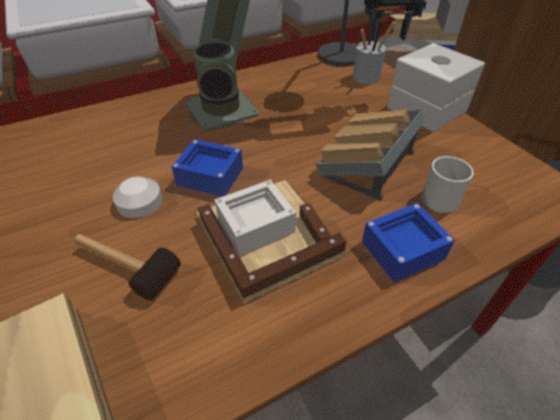

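View pics/top0.png

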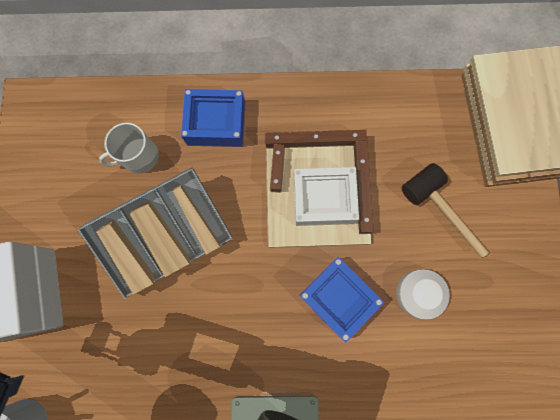

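View pics/wrist0.png

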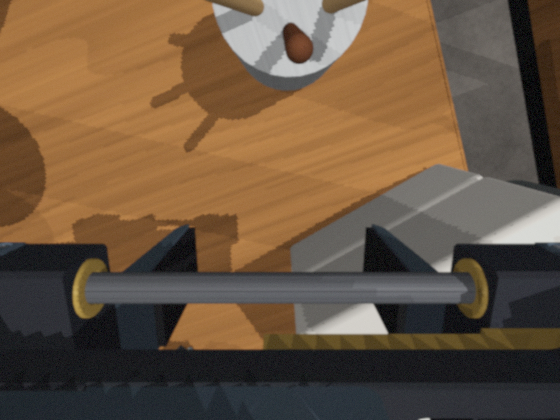

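The top view shows the board around px (320,190), the white mould at (327,195) and the bin at (155,232). There are blue look-alikes at (213,117) and (342,300), the mug at (127,147), the mallet at (430,190) and the round mould at (423,294). I'll zoom in and run the networks.

```bash
cat > h.py <<'E'
from workcell import env,cams
import cv2,numpy as np
def P(f,X):
    return cv2.projectPoints(np.asarray(X,float).reshape(-1,3),np.array(f["rvec"],float),np.array(f["tvec"],float),np.array(f["K"]),None)[0].reshape(-1,2)
def back(f,uv,z):
    R,_=cv2.Rodrigues(np.array(f["rvec"],float)); K=np.array(f["K"]);t=np.array(f["tvec"],float).ravel()
    d=R.T@np.linalg.inv(K)@np.array([uv[0],uv[1],1.]); c=-R.T@t
    return c+d*(z-c[2])/d[2]
def crop(f,name,x0,y0,x1,y1,s):
    im=cv2.resize(f["img"][y0:y1,x0:x1,::-1],None,fx=s,fy=s,interpolation=cv2.INTER_CUBIC); cv2.imwrite("pics/"+name,im)
E
python3 - <<'E'
from h import *
import pickle
t=cams.grab_frame("top"); s=cams.grab_frame("scene")
out={}
for nm,f in (("top",t),("scene",s)):
  for n in ["board","mould","bin","wedge_mid","wedge_slim","wedge_stout"]:
    r=cams.silhouettes(f,n)
    out[nm,n]=r
    print(nm,n,[(round(d["conf"],2),np.round(d["centre"],1),int(d["region"].sum())) for d in r[:3]])
pickle.dump((t,s,out),open("p0.pkl","wb"))
crop(t,"tb.png",250,115,390,260,5); crop(t,"tbin.png",70,160,240,305,4.5)
crop(s,"sb.png",185,170,355,300,4.5); crop(s,"sbin.png",305,95,435,205,5)
E
```

```text
top board [(0.84, array([309.7, 169.9]), 8421)]
top mould [(0.97, array([325.1, 194.1]), 3541), (0.87, array([213.7, 118.8]), 3504), (0.81, array([340.2, 298.6]), 3644)]
top bin [(0.74, array([164.2, 218.9]), 5464), (0.39, array([423.4, 293.8]), 2088)]
top wedge_mid [(0.66, array([125.6, 259.2]), 1801), (0.4, array([422.8, 294.5]), 2136)]
top wedge_slim [(0.18, array([311.1, 168.6]), 8405)]
top wedge_stout [(0.94, array([159.3, 237.8]), 2096)]
scene board [(0.59, array([280.2, 252.5]), 6688)]
scene mould [(0.92, array([208.7, 171.3]), 2988), (0.88, array([404. , 241.8]), 4412), (0.72, array([257.9, 219.2]), 4047)]
scene bin [(0.57, array([377.6, 163.8]), 2590)]
scene wedge_mid [(0.85, array([383.7, 120.9]), 752)]
scene wedge_slim [(0.73, array([147.6, 266.5]), 2367), (0.56, array([352.7, 151.8]), 1064)]
scene wedge_stout [(0.62, array([369.2, 134.8]), 1083)]
```

View pics/tb.png

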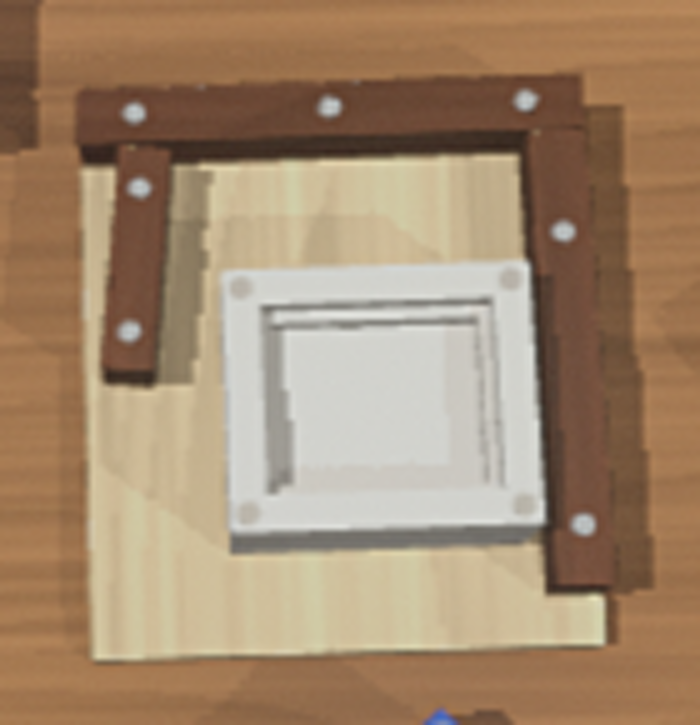

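View pics/tbin.png

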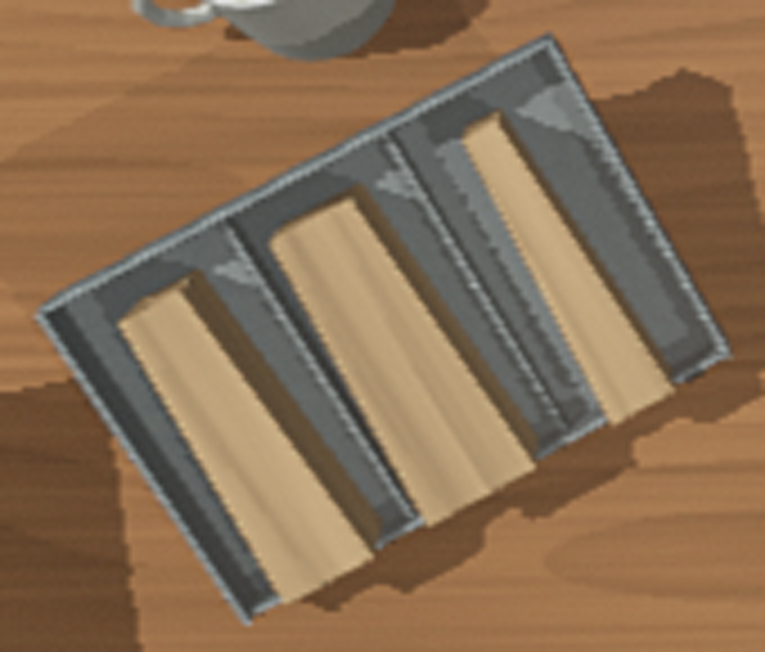

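View pics/sb.png

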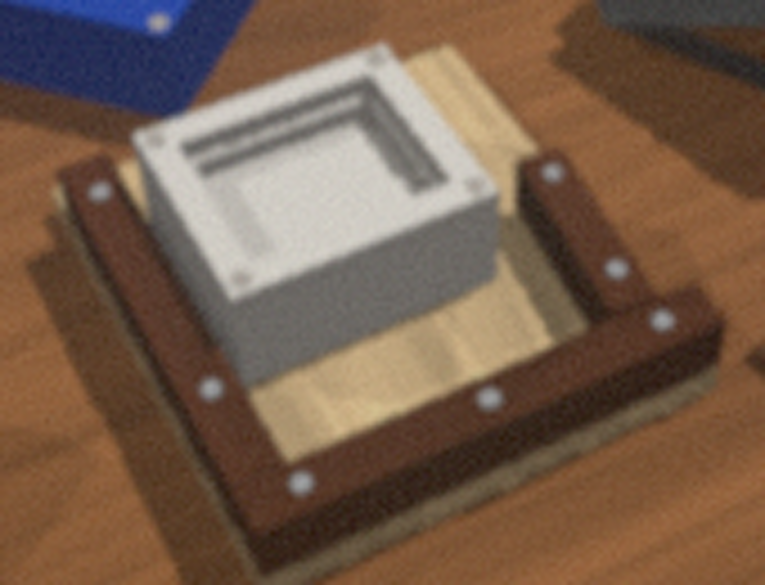

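View pics/sbin.png

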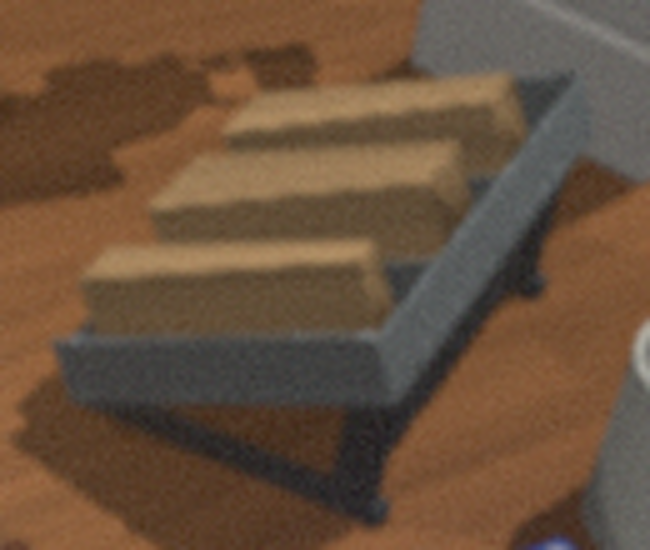

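```bash
cat > fit.py <<'E'
from h import *
import pickle
from scipy.optimize import least_squares
t,s,_=pickle.load(open("p0.pkl","rb"))
def px(c,sc,o): return (np.array(c,float)+.5)/sc-.5+np.array(o)
def W(p,X):
    a=p[2];R=np.array([[np.cos(a),-np.sin(a),0],[np.sin(a),np.cos(a),0],[0,0,1]])
    return np.asarray(X,float)@R.T+np.array([p[0],p[1],0])
def fit(obs,p0):
    # obs: list (frame, X, px)
    def r(p): return np.concatenate([ (P(f,W(p,[X]))[0]-u) for f,X,u in obs])
    q=least_squares(r,p0,loss="soft_l1"); 
    return q.x, np.round(r(q.x).reshape(-1,2),1)
tb=lambda c:px(c,5,(250,115)); sb=lambda c:px(c,4.5,(185,170)); tn=lambda c:px(c,4.5,(70,160))
B=[(t,(-145,130,18),tb((93,660))),(t,(-145,-130,18),tb((605,645))),(t,(145,130,58),tb((78,92))),(t,(145,-130,58),tb((580,75))),
(t,(-120,-100,58),tb((549,583))),(t,(115,-100,58),tb((525,133))),(t,(-6,93.6,58),tb((152,372))),
(s,(145,-130,0),sb((262,575))),(s,(145,130,0),sb((717,388))),(s,(-6,93.6,58),sb((522,180))),(s,(115,-100,58),sb((283,460))),(s,(-120,-100,58),sb((112,158)))]
b,r=fit(B,[550,-100,0]); print("board",b,np.degrees(b[2]));print(r.tolist())
M=[(t,(65,75,88),tb((222,272))),(t,(65,-75,88),tb((528,262))),(t,(-65,-75,88),tb((545,522))),(t,(-65,75,88),tb((231,533))),
(s,(65,-75,88),sb((235,300))),(s,(65,75,88),sb((495,193))),(s,(-65,75,88),sb((385,42))),(s,(-65,-75,88),sb((135,135))),(s,(65,-75,18),sb((250,385))),(s,(65,75,18),sb((494,275)))]
m,r=fit(M,[550,-100,0]); print("mould",m,np.degrees(m[2]));print(r.tolist())
c,sn=np.cos(b[2]),np.sin(b[2]); d=m[:2]-b[:2]
print("mould in board",[c*d[0]+sn*d[1],-sn*d[0]+c*d[1]],np.degrees(m[2]-b[2]))
c25,s25=np.cos(np.radians(25)),np.sin(np.radians(25))
fl=lambda l,y,h:(-95+l*c25-h*s25,y,25+l*s25+h*c25)
for L in (190,190/c25):
  N=[(t,fl(0,143,28),tn((245,618))),(t,fl(0,-143,28),tn((728,352))),(t,fl(L,143,36),tn((42,312))),(t,fl(L,-143,36),tn((550,38)))]
  n,r=fit(N,[500,300,0.5]); print("bin",L,n,np.degrees(n[2]),r.tolist())
L=190
n,r=fit([(t,fl(0,143,28),tn((245,618))),(t,fl(0,-143,28),tn((728,352))),(t,fl(L,143,36),tn((42,312))),(t,fl(L,-143,36),tn((550,38)))],[500,300,0.5])
wo=[((0,26,55),(282,605)),((0,-26,55),(375,555)),((170,17,55),(118,325)),((170,-17,55),(190,278))]
def wp(q,X):
    a=q[2];l=q[0]+X[0]*np.cos(a)-X[1]*np.sin(a);y=q[1]+X[0]*np.sin(a)+X[1]*np.cos(a); return fl(l,y,X[2])
def rr(q): return np.concatenate([P(t,W(n,[wp(q,X)]))[0]-tn(c) for X,c in wo])
q=least_squares(rr,[0,94,0]).x; print("wedge l,y,yaw",q[:2],np.degrees(q[2]),np.round(rr(q),1))
for X in ((0,0,0),(170,0,0),(85,0,0),(0,0,55),(170,0,55),(75,0,30)): print(X,np.round(W(n,[wp(q,X)])[0],1))
pickle.dump((b,m,n,q),open("fit.pkl","wb"))
E
python3 fit.py
```

```text
board [ 6.06547265e+02 -1.16157010e+02  5.90628353e-03] 0.33840511879829194
[[-0.9, -0.2], [-0.3, 0.3], [-0.4, -1.1], [0.7, -0.4], [1.0, 1.0], [0.6, -0.5], [0.2, -0.2], [0.6, 5.2], [0.2, -0.1], [-1.2, -5.8], [1.0, -0.9], [-0.7, -3.1]]
mould [ 5.79040408e+02 -1.33459311e+02  1.78490350e-02] 1.0226743739735833
[[-0.2, -0.3], [-0.1, -0.6], [0.1, -0.2], [0.1, -0.1], [-0.4, -0.7], [1.3, -1.2], [-0.3, -0.2], [-0.5, -0.5], [-1.0, 0.0], [0.9, 0.4]]
mould in board [np.float64(-27.60856851256961), np.float64(-17.139537029837296)] 0.6842692551752914
bin 190 [5.07646097e+02 2.79314079e+02 4.87953785e-01] 27.957692472489004 [[0.8, -1.9], [-1.3, -0.1], [0.5, 0.2], [-0.3, 2.1]]
bin 209.64180460287344 [4.98962865e+02 2.73302257e+02 4.61786007e-01] 26.45838926203083 [[1.4, 0.9], [0.8, 5.2], [-1.9, -5.3], [-0.5, -0.8]]
wedge l,y,yaw [ 0.88738833 91.32535022] -0.759912932808081 [ 0.3 -0.4 -0.3  0.1  1.1 -1.5 -1.1  1.9]
(0, 0, 0) [381.6 315.8  25.4]
(170, 0, 0) [518.8 386.1  97.2]
(85, 0, 0) [450.2 350.9  61.3]
(0, 0, 55) [361.1 304.9  75.2]
(170, 0, 55) [498.2 375.2 147.1]
(75, 0, 30) [430.9 340.9  84.3]
```

```bash
cat > ov.py <<'E'
from fit import *
B=[o for i,o in enumerate(B) if i not in (7,9,11)]
b,r=fit(B,[550,-100,0]); print("board2",b,np.degrees(b[2]),r.tolist())
def rr2(p):
    nn=p[:3]; qq=[0,p[3],p[4]]
    return np.concatenate([P(t,W(nn,[wp(qq,X)]))[0]-tn(c) for X,c in wo]+[[(p[3]-94)*.05]])
# wedge directly : world x,y,yaw of slope frame, l=0,y=0
def ww(p,X): 
    return W(p,[(fl(X[0],X[1],X[2])[0]+95,X[1],fl(X[0],X[1],X[2])[2])])[0]
sc=lambda c:px(c,5,(305,95))
so=[((0,-26,55),(228,133)),((0,26,55),(258,90))]
def rw(p,z=0): return np.concatenate([P(t,[ww(p,X)])[0]-tn(c) for X,c in wo]+[P(s,[ww(p,X)])[0]-sc(c) for X,c in so])
w=least_squares(rw,[381,316,.47],loss="soft_l1").x; print("wedge direct",w,np.degrees(w[2]),np.round(rw(w),1))
pickle.dump((b,m,n,w),open("fit.pkl","wb"))
def draw(f,segs,im,off,scl,col):
    for A,Bp in segs:
        u=P(f,[A,Bp]); u=((u-np.array(off)+.5)*scl-.5).astype(int); cv2.line(im,tuple(map(int,u[0])),tuple(map(int,u[1])),col,1)
def poly(pts,close=True): return [(pts[i],pts[(i+1)%len(pts)]) for i in range(len(pts))]
bs=poly(W(b,[(-145,130,18),(-145,-130,18),(145,-130,18),(145,130,18)]))+poly(W(b,[(115,130,58),(115,-130,58),(145,-130,58),(145,130,58)]))+poly(W(b,[(115,-100,58),(-120,-100,58),(-120,-130,58),(115,-130,58)]))+poly(W(b,[(-6,93.6,58),(112,81.1,58),(115,108.9,58),(-3,121.4,58)]))
ms=poly(W(m,[(65,75,88),(65,-75,88),(-65,-75,88),(-65,75,88)]))
ns=poly(W(n,[fl(0,143,28),fl(0,-143,28),fl(190,-143,36),fl(190,143,36)]))+poly(W(n,[fl(0,47,22),fl(190,47,22)]))+poly(W(n,[fl(0,-47,22),fl(190,-47,22)]))
wt=[ww(w,X) for X in ((0,26,55),(0,-26,55),(170,-17,55),(170,17,55))]; wb=[ww(w,X) for X in ((0,26,0),(0,-26,0),(170,-17,0),(170,17,0))]
ws=poly(wt)+poly(wb)
for f,nm,o,e,sl in ((t,"otb",(250,115),(390,260),5),(t,"otn",(70,160),(240,305),4.5),(s,"osb",(185,170),(355,300),4.5),(s,"osn",(305,95),(435,205),5)):
    im=cv2.resize(f["img"][o[1]:e[1],o[0]:e[0],::-1],None,fx=sl,fy=sl,interpolation=cv2.INTER_CUBIC)
    for sg,c in ((bs,(0,255,0)),(ms,(0,0,255)),(ns,(255,255,0)),(ws,(255,0,255))): draw(f,sg,im,o,sl,c)
    cv2.imwrite(f"pics/{nm}.png",im)
a=[cv2.resize(cv2.imread(f"pics/{k}.png"),(400,300)) for k in("otb","otn","osb","osn")]
cv2.imwrite("pics/ov.png",np.vstack([np.hstack(a[:2]),np.hstack(a[2:])]))
E
python3 ov.py | tail -4
```

```text
(170, 0, 55) [498.2 375.2 147.1]
(75, 0, 30) [430.9 340.9  84.3]
board2 [ 6.06280981e+02 -1.16445562e+02  9.03309047e-03] 0.5175579600021982 [[-0.6, 0.0], [0.0, 0.2], [-0.4, -0.9], [0.6, -0.4], [1.3, 1.0], [0.5, -0.5], [0.3, -0.0], [0.1, -0.3], [1.0, -0.9]]
wedge direct [381.67181495 315.54915654   0.48124647] 27.573391898200065 [ 0.5 -0.4 -0.2  0.   0.7 -1.2 -1.5  2.1 -1.  -0.7  0.7  0.3]
```

View pics/ov.png

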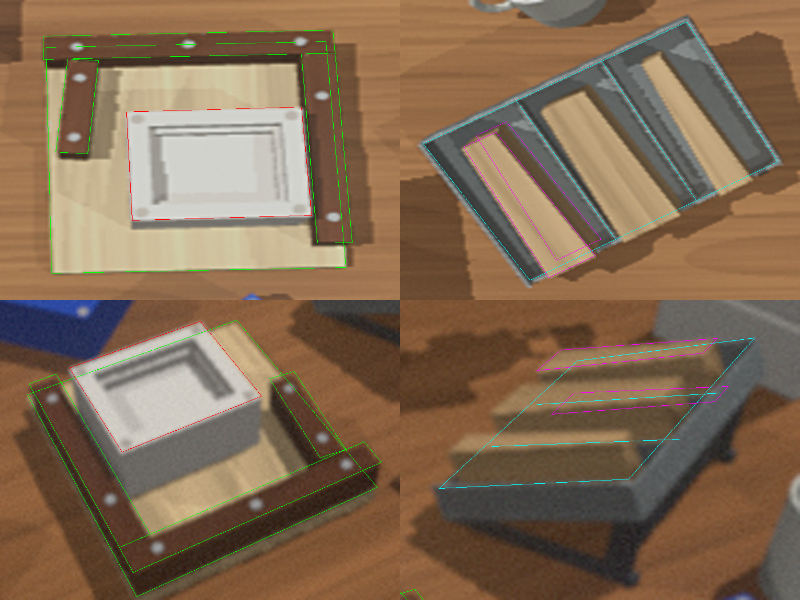

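View pics/otn.png

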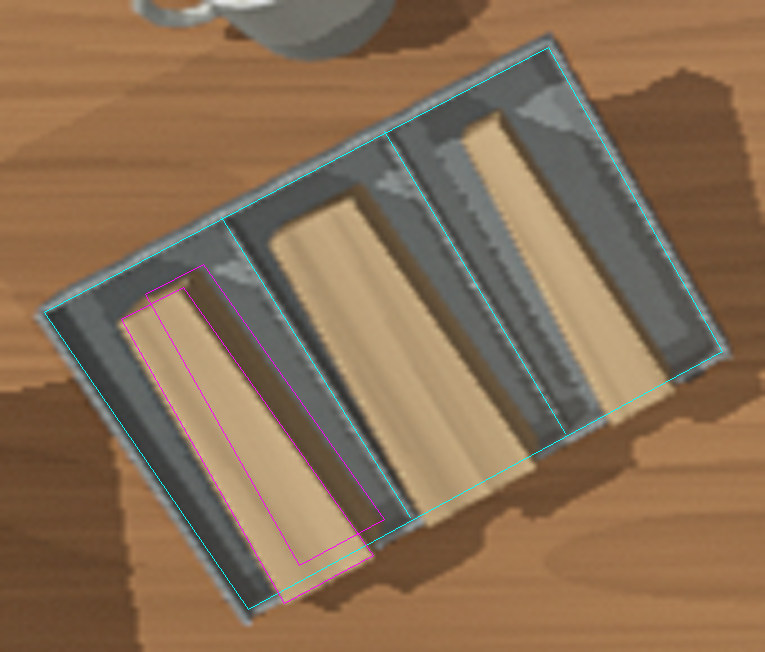

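```bash
cat >> h.py <<'E'
from scipy.spatial.transform import Rotation as Ro
def st():
    s=env.state();R=Ro.from_euler("xyz",s["ee_rot"],degrees=True).as_matrix()
    j=np.degrees(np.arctan2(R[1,1],R[0,1]))
    print("t",round(s["time_s"],2),"tcp",np.round(s["ee_pos"],1),"jawdir",round(j,2),"F",np.round(s["force"],1),"T",np.round(s["torque"],2),"w",round(s["gripper_width"],1),"q",np.round(s["qpos"],0), "xdir",np.round(R[:,0],3))
E
python3 -c "
from h import *
st()
t=cams.grab_frame('top')
for uv in ((338,260),(303,298),(380,300)): print(back(t,uv,70))
r=cams.silhouettes(t,'jug')[:2]; print([(d['conf'],d['centre']) for d in r])
"
```

```text
t 0.85 tcp [196.  540.6 225. ] jawdir 70.07 F [-0.6 -0.4 -0.4] T [-0.01  0.04  0.03] w 91.3 q [69. 18. 90. -0. 72. -1.] xdir [ 0.  0. -1.]
[ 419.68218238 -158.19885002   70.        ]
[332.37413131 -72.51660681  70.        ]
[ 324.78464059 -252.62649459   70.        ]
[(0.63, [128.6, 149.7])]
```

Call:
arm_command(
  deltas=[
    [0,[25,-38,0],0.03],
    [0,[50,-76,0],0.06],
    [0,[75,-114,0],0.1],
    [0,[100,-152,0],0.13],
    [0,[125,-190,0],0.16],
    [0,[150,-228,0],0.2],
    [0,[175,-266,0],0.23],
    [0,[200,-304,0],0.26],
    [0,[225,-342,0],0.29],
    [0,[250,-380,0],0.32],
    [0,[275,-418,0],0.356],
    [0,[300,-456,0],0.356],
    [0,[325,-494,0],0.356],
    [0,[350,-532,0],0.356],
    [0,[375,-565,0],0.356],
    [0,[375,-565,-45],0.356],
    [0,[375,-565,-90],0.356],
    [0,[375,-565,-110],0.356],
    [0,[375,-565,-110],0.356],
  ],
  grip_force=20,
)

```text
time_s: 2.85
ee_pos: [568.6, -24.5, 111.6]
ee_rot: [175.1, 89.6, 175.6]
force: [-0.4, -0.1, -0.2]
gripper_width: 0.5
```

```bash
python3 -c "
from h import *
st()
t=cams.grab_frame('scene');crop(t,'s1.png',180,120,380,300,4)
t=cams.grab_frame('wrist');cv2.imwrite('pics/w1.png',t['img'][:,:,::-1])
"
```

```text
t 2.85 tcp [568.6 -24.5 111.6] jawdir 90.45 F [-0.4 -0.1 -0.2] T [0.02 0.04 0.02] w 0.5 q [ -4.  23.  99.   0.  58. -94.] xdir [-0.008  0.001 -1.   ]
```

View pics/s1.png

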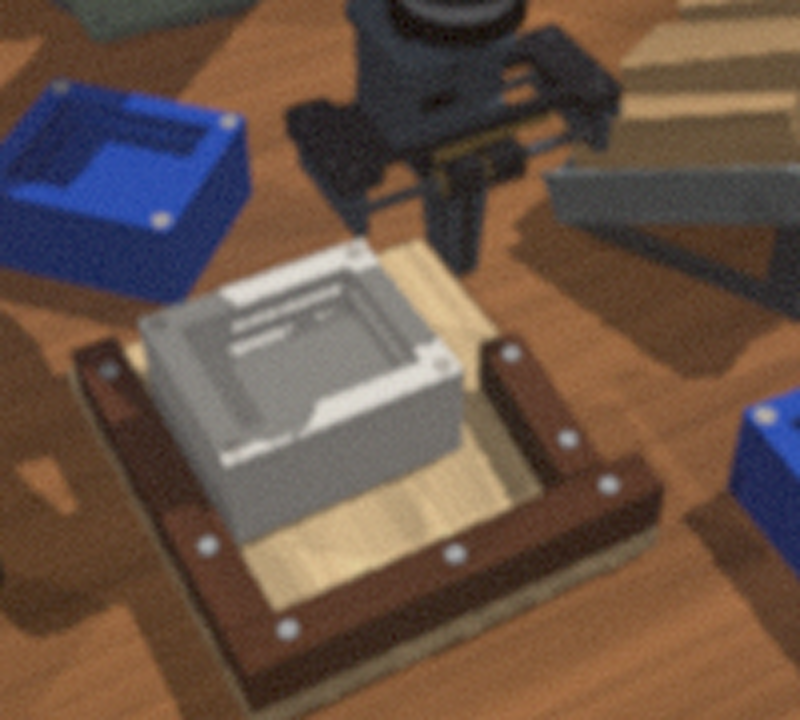

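View pics/w1.png

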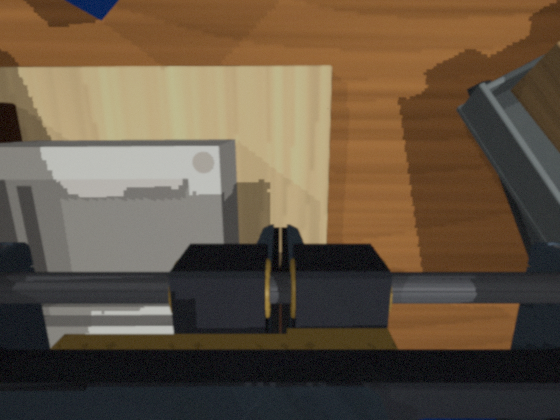

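The fist stands clear to the left of the mould. I'll lower it and push towards the fence.

Call:
arm_command(
  deltas=[
    [0,[0,0,-35],0],
    [0,[0,0,-67],0],
    [0,[0,0,-67],0],
    [0,[0,-8,-67],0],
    [0,[0,-14,-67],0],
    [0,[0,-17,-67],0],
    [0,[0,-20,-67],0],
    [0,[0,-22,-67],0],
    [0,[0,-24,-67],0],
    [0,[0,-26,-67],0],
    [0,[0,-26,-67],0],
  ],
)

```text
time_s: 4.05
ee_pos: [571.9, -47.0, 49.5]
ee_rot: [66.4, 89.6, 66.8]
force: [0.5, 13.4, 6.5]
gripper_width: 0.5
```

```bash
python3 -c "
from h import *
st()"
```

```text
t 4.05 tcp [571.9 -47.   49.5] jawdir 90.36 F [ 0.5 13.4  6.5] T [1.96 0.03 0.06] w 0.5 q [ -6.  28. 103.   0.  49. -97.] xdir [ 0.002  0.006 -1.   ]
```

Call:
arm_command(
  deltas=[
    [0,[0,-2,0],0],
    [0,[0,-4,0],0],
    [0,[0,-5,0],0],
  ],
)

```text
time_s: 4.35
ee_pos: [571.8, -51.5, 49.5]
ee_rot: [69.9, 89.6, 70.2]
force: [0.6, 15.6, 6.8]
gripper_width: 0.7
```

Call:
arm_command(
  deltas=[
    [0,[0,-1.5,0],0],
    [0,[0,-3,0],0],
    [0,[0,-3,0],0],
  ],
)

```text
time_s: 4.65
ee_pos: [571.8, -53.6, 49.5]
ee_rot: [73.6, 89.5, 73.9]
force: [1.3, 18.3, 6.7]
gripper_width: 0.4
```

Call:
arm_command(
  deltas=[
    [0,[0,-1.5,0],0],
    [0,[0,-3,0],0],
    [0,[0,-3,0],0],
  ],
)

```text
time_s: 4.95
ee_pos: [572.2, -53.7, 49.6]
ee_rot: [76.7, 89.3, 76.9]
force: [1.5, 28.3, 6.8]
gripper_width: 0.6
```

Call:
arm_command(
  deltas=[
    [0,[0,-1.5,0],0],
    [0,[0,-2,0],0],
    [0,[0,-2,0],0],
  ],
)

```text
time_s: 5.25
ee_pos: [572.2, -53.7, 49.7]
ee_rot: [79.4, 89.1, 79.6]
force: [1.6, 36.9, 7.9]
gripper_width: 0.5
```

Call:
arm_command(
  deltas=[
    [0,[0,15,0],0],
    [0,[0,18,40],0],
    [0,[-10,10,85],0],
    [0.5,[-40,-20,90],0],
    [1,[-70,-60,90],0],
    [1,[-92,-81,90],0],
    [1,[-92,-81,90],0],
  ],
)

```text
time_s: 5.95
ee_pos: [476.2, -146.4, 138.5]
ee_rot: [-156.4, 89.9, -156.1]
force: [0.5, 1.7, -0.5]
gripper_width: 29.9
```

```bash
cat > look.py <<'E'
from h import *
import pickle,sys
from scipy.optimize import least_squares
b,m,n,w=pickle.load(open("fit.pkl","rb"))
E
python3 -c "
from h import *
st()
t=cams.grab_frame('top');crop(t,'t2.png',250,115,390,260,5)
t=cams.grab_frame('scene');crop(t,'s2.png',180,120,380,300,4)
"
```

```text
t 5.95 tcp [ 476.2 -146.4  138.5] jawdir 90.26 F [ 0.5  1.7 -0.5] T [ 0.07 -0.06 -0.05] w 29.9 q [ -18.   16.  107.   -0.   57. -109.] xdir [-0.001 -0.001 -1.   ]
```

View pics/t2.png

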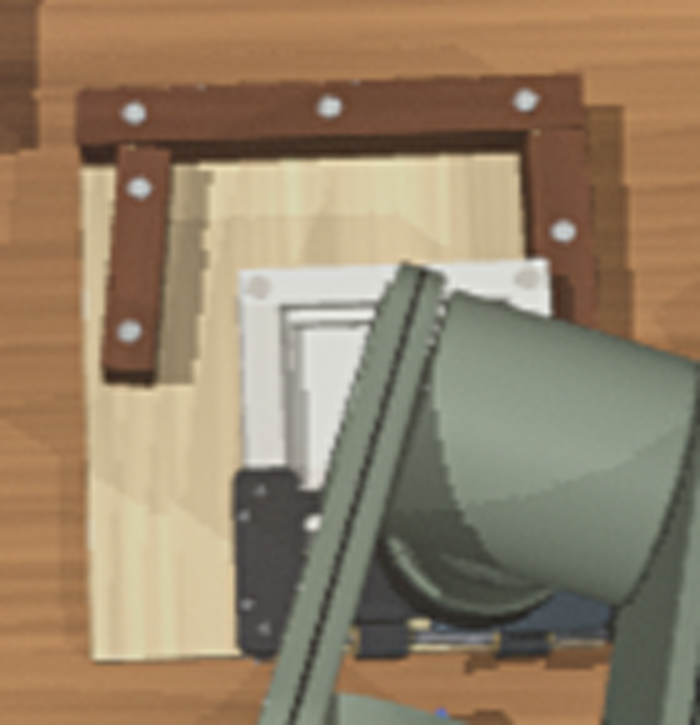

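View pics/s2.png

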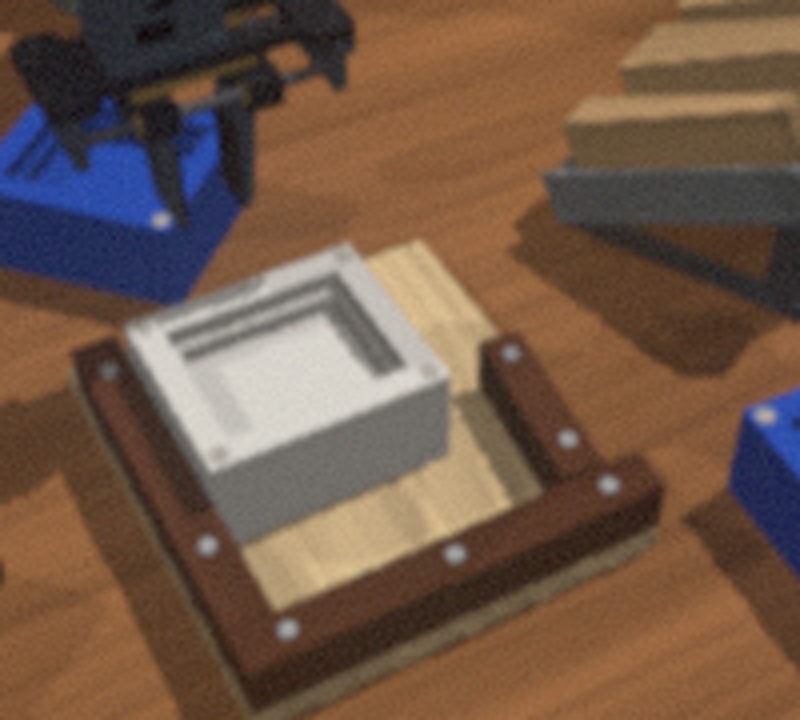

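Call:
arm_command(
  deltas=[
    [1,[0,0,-40],0],
    [1,[0,0,-80],0],
    [1,[0,0,-88],0],
    [1,[0,0,-88],0],
    [1,[6,0,-88],0],
    [1,[11,0,-88],0],
    [1,[15,0,-88],0],
    [1,[18,0,-88],0],
    [1,[22,0,-88],0],
    [1,[26,0,-88],0],
    [1,[30,0,-88],0],
    [1,[34,0,-88],0],
    [1,[38,0,-88],0],
    [1,[42,0,-88],0],
  ],
)

```text
time_s: 7.45
ee_pos: [512.1, -143.3, 49.9]
ee_rot: [170.5, 88.9, 171.1]
force: [-21.1, -1.0, 15.2]
gripper_width: 91.3
```

Call:
arm_command(
  deltas=[
    [1,[5,0,0],0],
    [1,[10,0,0],0],
    [1,[15,0,0],0],
    [1,[20,0,0],0],
    [1,[25,0,0],0],
    [1,[30,0,0],0],
    [1,[35,0,0],0],
  ],
)

```text
time_s: 8.15
ee_pos: [546.5, -143.1, 49.8]
ee_rot: [170.0, 88.8, 170.5]
force: [-22.6, 0.6, 14.9]
gripper_width: 91.5
```

```bash
python3 -c "
from h import *
st()
t=cams.grab_frame('scene');crop(t,'s3.png',180,120,380,300,4)
"
```

```text
t 8.15 tcp [ 546.5 -143.1   49.8] jawdir 90.54 F [-22.6   0.6  14.9] T [0.12 3.04 0.18] w 91.5 q [ -16.   27.  103.   -0.   50. -106.] xdir [-0.02   0.003 -1.   ]
```

View pics/s3.png

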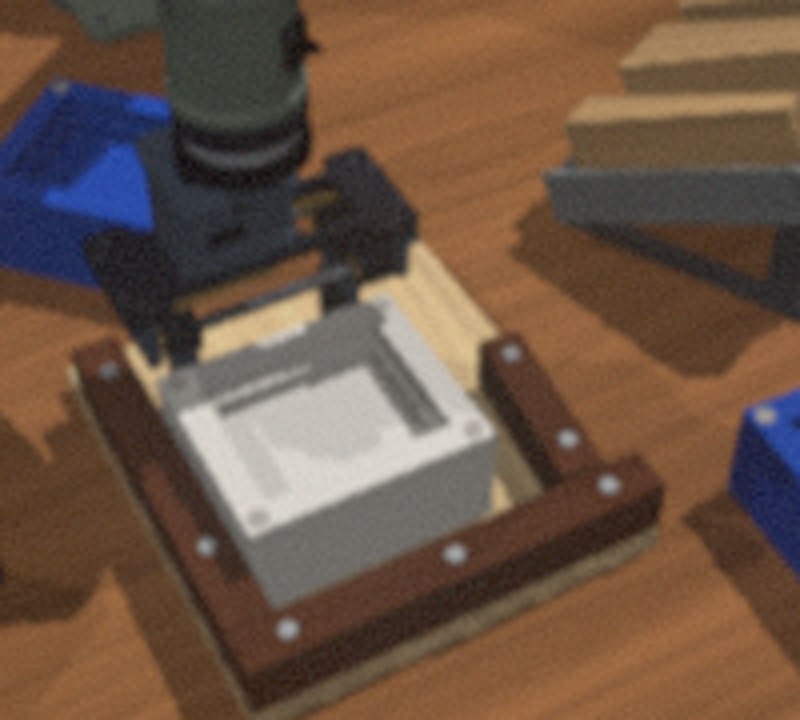

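The mould slides straight along the fence, with roughly 27 mm still to go.

Call:
arm_command(
  deltas=[
    [1,[5,0,0],0],
    [1,[10,0,0],0],
    [1,[15,0,0],0],
    [1,[20,0,0],0],
    [1,[22,0,0],0],
  ],
)

```text
time_s: 8.7
ee_pos: [568.9, -142.8, 49.8]
ee_rot: [168.7, 88.8, 169.3]
force: [-23.5, 2.8, 16.0]
gripper_width: 91.3
```

Call:
arm_command(
  deltas=[
    [1,[2,0,0],0],
    [1,[4,0,0],0],
    [1,[6,0,0],0],
  ],
)

```text
time_s: 9.0
ee_pos: [573.9, -142.8, 49.8]
ee_rot: [169.4, 88.7, 170.0]
force: [-27.2, 1.2, 17.1]
gripper_width: 91.5
```

Call:
arm_command(
  deltas=[
    [1,[2,0,0],0],
    [1,[3,0,0],0],
    [1,[3,0,0],0],
  ],
)

```text
time_s: 9.3
ee_pos: [573.8, -142.8, 49.9]
ee_rot: [171.1, 88.4, 171.7]
force: [-30.8, 2.4, 21.6]
gripper_width: 91.2
```

Call:
arm_command(
  deltas=[
    [1,[2,0,0],0],
    [1,[2,0,0],0],
  ],
)

```text
time_s: 9.5
ee_pos: [573.6, -142.8, 50.0]
ee_rot: [171.9, 88.1, 172.4]
force: [-37.0, 2.4, 24.9]
gripper_width: 91.1
```

Call:
arm_command(
  deltas=[
    [1,[-10,0,0],0],
    [1,[-25,0,10],0],
    [1,[-30,20,50],0],
    [1,[-40,55,95],0],
    [1,[-60,100,120],0.05],
    [1,[-85,145,140],0.12],
    [0.9,[-100,190,150],0.2],
    [0.8,[-120,235,150],0.28],
    [0.7,[-135,280,150],0.36],
    [0.65,[-150,325,150],0.44],
    [0.65,[-160,370,150],0.47],
  ],
)

```text
time_s: 10.6
ee_pos: [429.2, 222.2, 200.9]
ee_rot: [2.7, 89.9, 30.2]
force: [0.9, -0.1, -0.9]
gripper_width: 59.6
```

```bash
python3 -c "
from h import *
import pickle
st()
t=cams.grab_frame('top');crop(t,'t4.png',250,115,390,260,5)
s=cams.grab_frame('scene');crop(s,'s4.png',180,120,380,300,4)
w=cams.grab_frame('wrist');cv2.imwrite('pics/w4.png',w['img'][:,:,::-1])
pickle.dump((t,s,w),open('p4.pkl','wb'))
"
```

```text
t 10.6 tcp [429.2 222.2 200.9] jawdir 117.5 F [ 0.9 -0.1 -0.9] T [ 0.08  0.02 -0.  ] w 59.6 q [ 26.  11. 103.   0.  65. -92.] xdir [ 0.002  0.001 -1.   ]
```

View pics/t4.png

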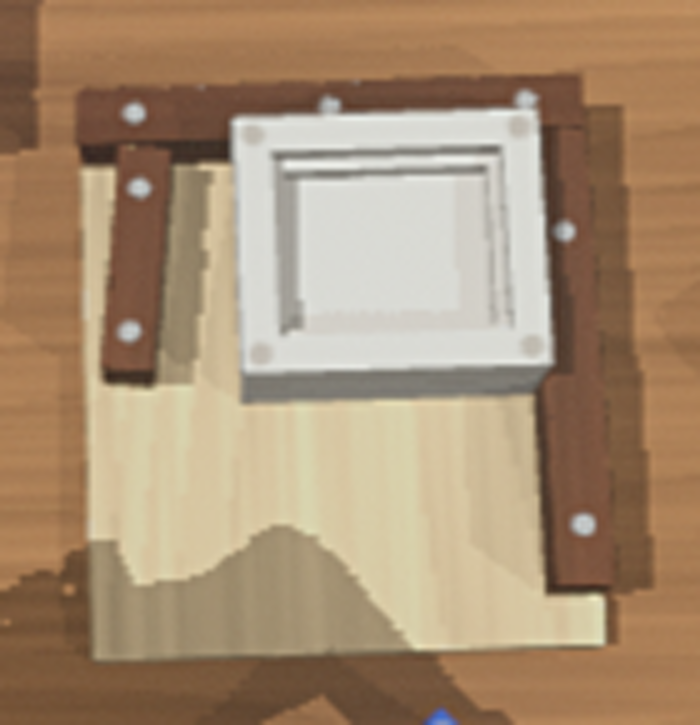

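View pics/s4.png

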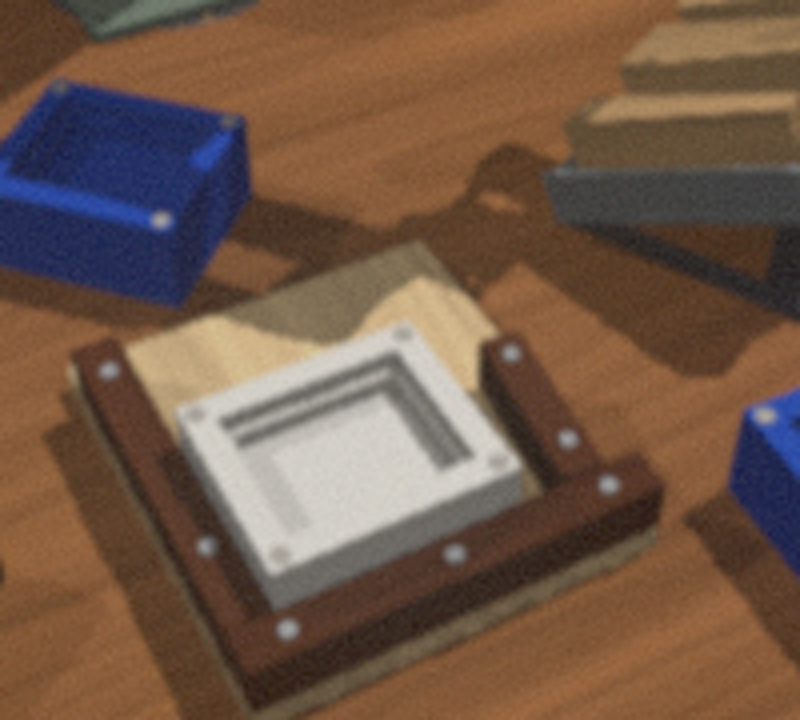

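View pics/w4.png

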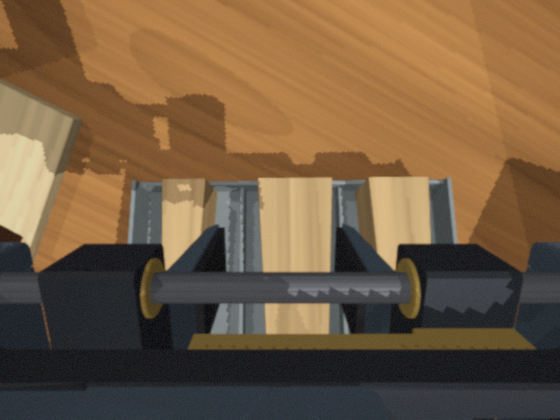

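```bash
cat > c4.py <<'E'
from h import *
import pickle
import io,contextlib
with contextlib.redirect_stdout(io.StringIO()):
    from fit import W,fit,px
b,m,n,w=pickle.load(open("fit.pkl","rb"));t,s,wr=pickle.load(open("p4.pkl","rb"))
tb=lambda c:px(c,5,(250,115)); sb=lambda c:px(c,4,(180,120))
M=[(t,(65,75,88),tb((232,120))),(t,(65,-75,88),tb((540,108))),(t,(-65,-75,88),tb((553,362))),(t,(-65,75,88),tb((242,374))),
(s,(65,-75,88),sb((275,572))),(s,(65,75,88),sb((520,470))),(s,(-65,75,88),sb((405,322))),(s,(-65,-75,88),sb((178,408)))]
m2,r=fit(M,[630,-140,0]);print(m2,np.degrees(m2[2]),r.tolist())
c,sn=np.cos(b[2]),np.sin(b[2]); d=m2[:2]-b[:2]
print("in board",c*d[0]+sn*d[1],-sn*d[0]+c*d[1],np.degrees(m2[2]-b[2]))
for uv in ((371,178),(428,178)): print(back(wr,uv,25.4+55*.906))
E
python3 c4.py; python3 -c "
from h import *
import pickle
t,s,w=pickle.load(open('p4.pkl','rb'))
b,m,n,q=pickle.load(open('fit.pkl','rb'));print(q,np.degrees(q[2]))
c,sn=np.cos(q[2]),np.sin(q[2])
for l,y,h in ((0,26,55),(0,-26,55)):
  x=l*.9063-h*.4226; print(q[0]+c*x-sn*y,q[1]+sn*x+c*y)"
```

```text
[ 6.57271247e+02 -1.41356991e+02  1.39578086e-02] 0.7997235214959646 [[0.5, -0.5], [-0.7, -0.1], [0.1, -0.0], [0.4, -0.4], [-0.7, 0.3], [0.7, -1.6], [0.8, -1.2], [-0.9, -0.1]]
in board 50.57425967227704 -25.499130508614083 0.46131840269767266
[372.16200259 285.11913718  75.23      ]
[349.20288488 328.64242554  75.23      ]
[ 8.87388329e-01  9.13253502e+01 -1.32629827e-02] -0.759912932808081
-22.008739960341316 117.63132593164102
-22.698394841484152 65.63589943906462
```

Mould fits home: board-frame (50.6, -25.5), square within 0.5°. Next I'll move above the middle wedge, in the left compartment.

Call:
arm_command(
  deltas=[
    [0.6,[-1,40,0],0],
    [0.6,[-2,80,0],0],
    [0.6,[-2,115,0],0],
    [0.6,[-2,115,-40],0],
    [0.6,[-2,115,-50],0],
    [0.6,[-2,115,-50],0],
    [0.6,[-2,115,-50],0],
  ],
)

```text
time_s: 11.45
ee_pos: [429.1, 334.6, 150.9]
ee_rot: [0.8, 90.0, 28.1]
force: [0.4, 0.7, 0.5]
gripper_width: 54.5
```

```bash
python3 -c "
from h import *
st()
w=cams.grab_frame('wrist');cv2.imwrite('pics/w5.png',w['img'][:,:,::-1])
s=cams.grab_frame('scene');crop(s,'s5.png',290,60,450,200,4.5)
"
```

```text
t 11.45 tcp [429.1 334.6 150.9] jawdir 117.29 F [0.4 0.7 0.5] T [ 0.06 -0.01 -0.03] w 54.5 q [ 37.  19. 100.  -0.  61. -81.] xdir [ 0.001  0.    -1.   ]
```

View pics/w5.png

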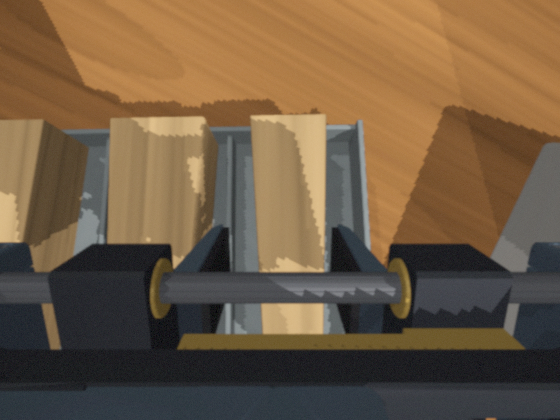

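View pics/s5.png

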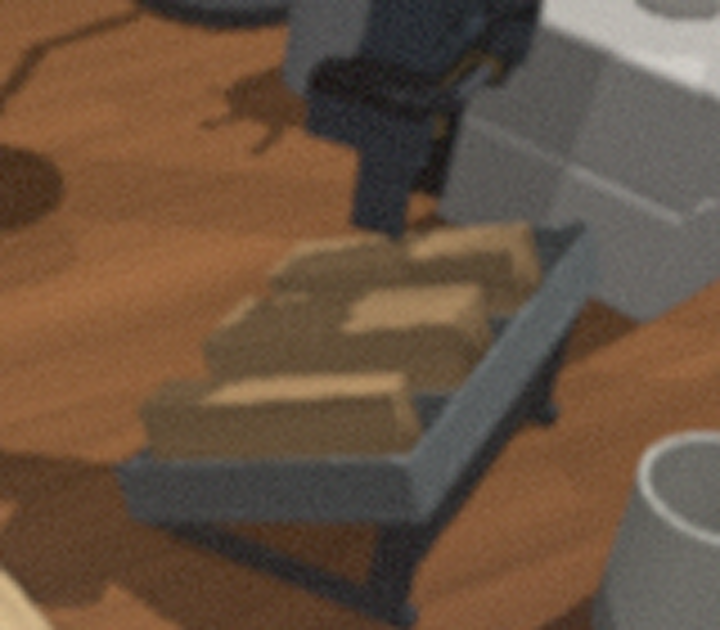

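```bash
python3 -c "
from h import *
st()
t=cams.grab_frame('top')
for uv in ((45,243),(62,300),(62,320),(40,243)): print(back(t,uv,0).round(),back(t,uv,120).round())
crop(t,'t6.png',0,160,250,345,3)
"
```

```text
t 11.55 tcp [429.3 335.1 151.6] jawdir 117.32 F [ 0.4 -0.3  0.5] T [0.08 0.03 0.02] w 54.7 q [ 37.  19. 100.   0.  61. -81.] xdir [ 0.002  0.002 -1.   ]
[482. 589.   0.] [467. 521. 120.]
[337. 533.   0.] [338. 471. 120.]
[288. 529.   0.] [294. 467. 120.]
[482. 603.   0.] [467. 533. 120.]
```

View pics/t6.png

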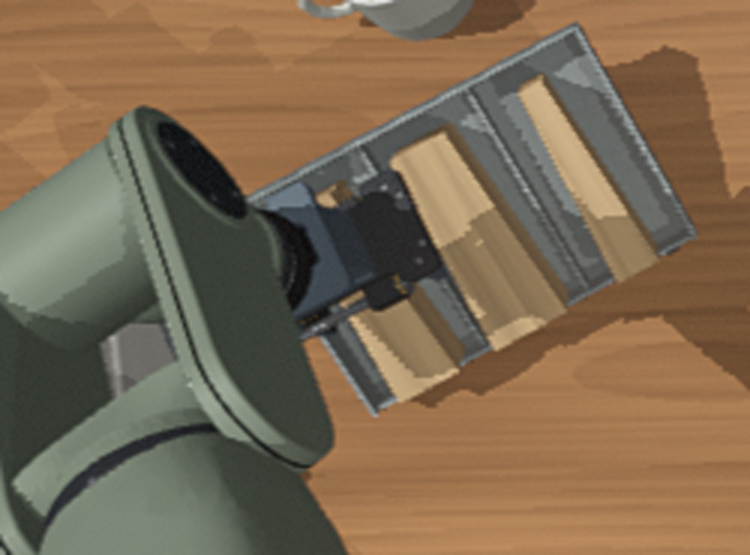

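Call:
arm_command(
  deltas=[
    [0.6,[-2,5,0],0],
    [0.6,[-2,5,-20],0],
    [0.6,[-2,5,-40],0],
    [0.6,[-2,5,-55],0],
    [0.6,[-2,5,-62],0],
    [0.6,[-2,5,-68],0],
    [0.6,[-2,5,-68],0],
  ],
  grip_force=15,
)

```text
time_s: 12.3
ee_pos: [426.2, 340.5, 81.9]
ee_rot: [161.2, 90.0, -171.4]
force: [-0.1, 0.1, 0.5]
gripper_width: 54.8
```

```bash
python3 -c "
from h import *
st()
w=cams.grab_frame('wrist');cv2.imwrite('pics/w7.png',w['img'][:,:,::-1])
s=cams.grab_frame('scene');crop(s,'s7.png',290,60,450,200,4.5)
"
```

```text
t 12.3 tcp [426.2 340.5  81.9] jawdir 117.4 F [-0.1  0.1  0.5] T [0.1  0.02 0.02] w 54.8 q [ 37.  23. 105.   0.  52. -80.] xdir [-0. -0. -1.]
```

View pics/w7.png

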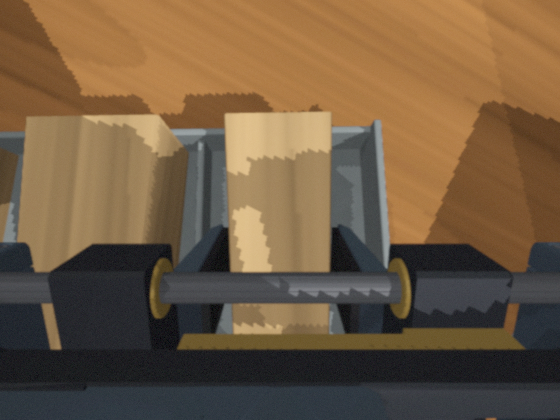

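View pics/s7.png

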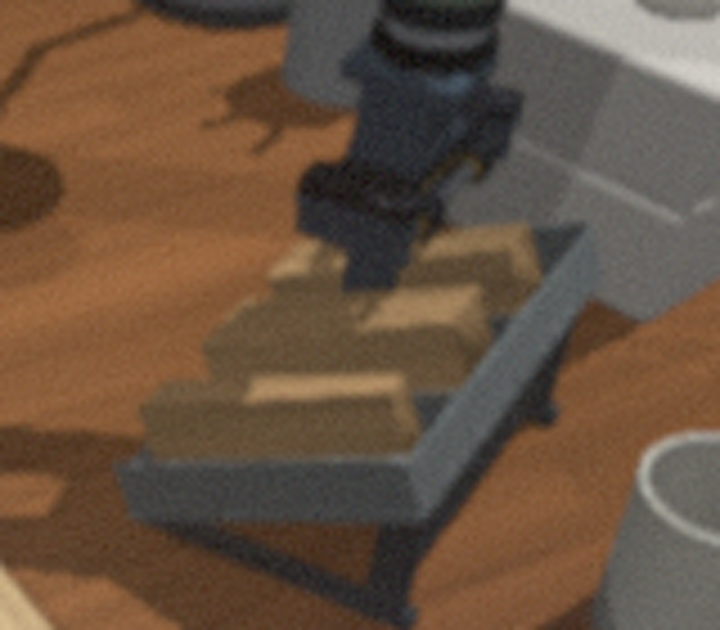

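The fingers straddle the wedge, centred at column ~280. I'll close, then lift a little.

Call:
arm_command(
  deltas=[
    [0,[0,0,0],0],
    [0,[0,0,0],0],
    [0,[0,0,0],0],
    [0,[0,0,0],0],
    [0,[0,0,10],0],
    [0,[0,0,25],0],
    [0,[0,0,50],0],
    [0,[0,0,80],0],
    [0,[0,0,110],0],
    [0,[0,0,110],0],
  ],
  grip_force=20,
)

```text
time_s: 13.4
ee_pos: [428.0, 341.8, 196.1]
ee_rot: [10.6, 89.5, 38.0]
force: [0.2, -0.2, -2.9]
gripper_width: 45.3
```

```bash
python3 -c "
from h import *
st()
t=cams.grab_frame('top');crop(t,'t8.png',50,130,250,320,3.5)
w=cams.grab_frame('wrist');cv2.imwrite('pics/w8.png',w['img'][:,:,::-1])
s=cams.grab_frame('scene');crop(s,'s8.png',290,20,450,180,4)
"
```

```text
t 13.4 tcp [428.  341.8 196.1] jawdir 117.4 F [ 0.2 -0.2 -2.9] T [ 0.14 -0.01 -0.  ] w 45.3 q [ 37.  17.  96.   0.  67. -80.] xdir [ 0.007  0.005 -1.   ]
```

View pics/w8.png

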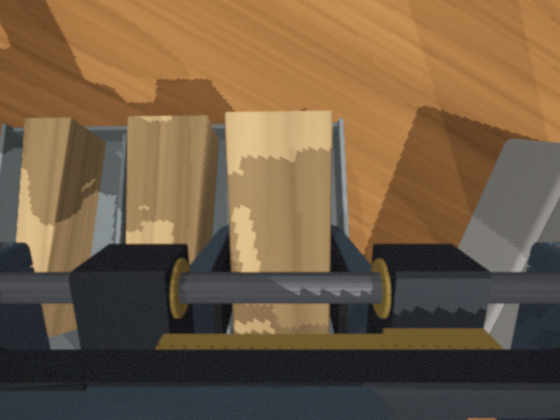

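View pics/s8.png

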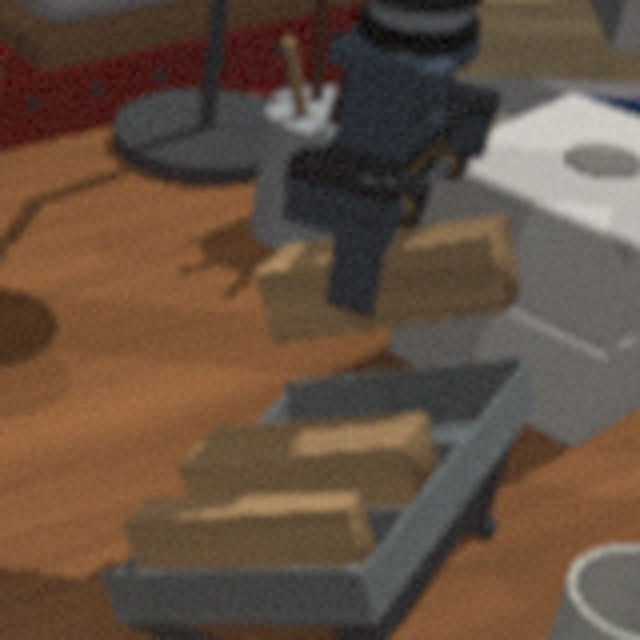

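The wedge is held, still at the bin's 25° slope. I'll carry it over the near part of the gap and turn it.

Call:
arm_command(
  deltas=[
    [0,[0,0,30],0],
    [0,[5,-15,55],0],
    [0,[15,-50,60],-0.05],
    [0,[25,-90,60],-0.1],
    [0,[35,-130,60],-0.17],
    [0,[45,-170,60],-0.24],
    [0,[55,-210,60],-0.31],
    [0,[65,-250,60],-0.38],
    [0,[75,-290,60],-0.45],
    [0,[85,-330,40],-0.522],
    [0,[92,-365,10],-0.522],
    [0,[98,-384,-20],-0.522],
    [0,[98,-384,-50],-0.522],
    [0,[98,-384,-70],-0.522],
    [0,[98,-384,-80],-0.522],
    [0,[98,-384,-80],-0.522],
    [0,[98,-384,-80],-0.522],
  ],
)

```text
time_s: 15.25
ee_pos: [524.5, -43.4, 112.1]
ee_rot: [19.2, 90.0, 16.7]
force: [0.3, 0.0, -2.3]
gripper_width: 44.8
```

```bash
python3 -c "
from h import *
st()
t=cams.grab_frame('top');crop(t,'t9.png',250,115,390,260,5)
w=cams.grab_frame('wrist');cv2.imwrite('pics/w9.png',w['img'][:,:,::-1])
s=cams.grab_frame('scene');crop(s,'s9.png',180,120,380,300,4)
"
```

```text
t 15.25 tcp [524.5 -43.4 112.1] jawdir 87.51 F [ 0.3  0.  -2.3] T [-0.01 -0.02  0.02] w 44.8 q [ -6.  20. 105.   0.  55. -94.] xdir [ 0.  0. -1.]
```

View pics/t9.png

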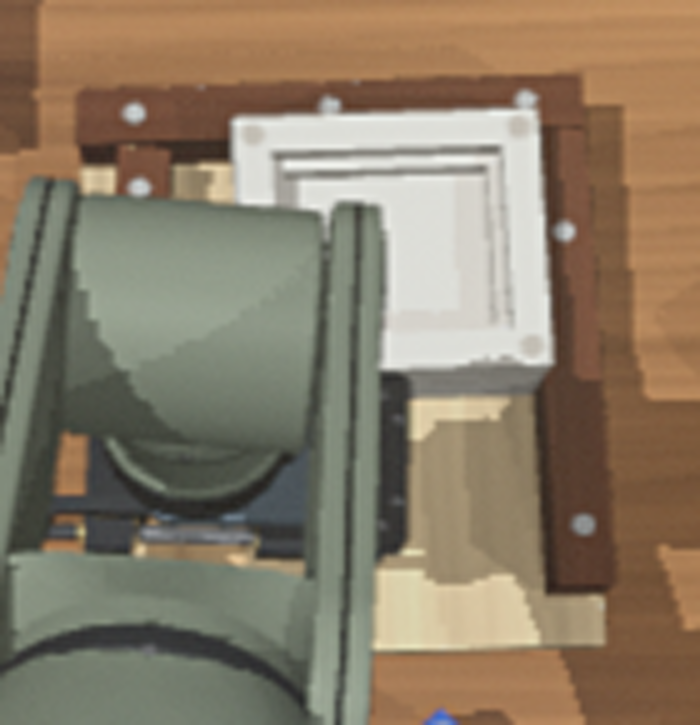

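View pics/s9.png

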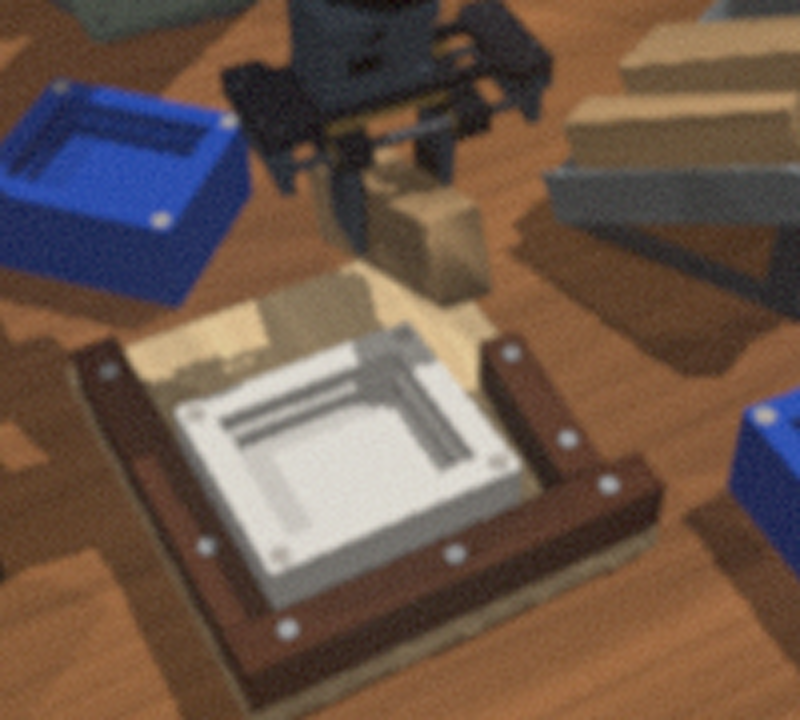

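View pics/w9.png

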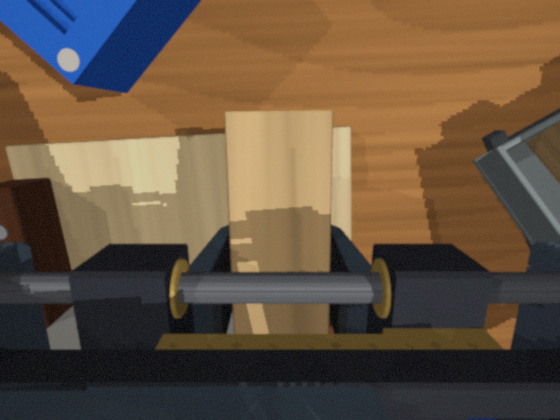

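Call:
arm_command(
  deltas=[
    [0,[2,2,-15],0],
    [0,[2,2,-30],0],
    [0,[2,2,-34],0],
    [0,[2,2,-34],0],
  ],
)

```text
time_s: 15.8
ee_pos: [526.2, -41.5, 78.2]
ee_rot: [152.8, 90.0, 150.3]
force: [0.5, -0.2, -4.0]
gripper_width: 45.4
```

Call:
arm_command(
  deltas=[
    [0,[0,0,-2],0],
    [0,[0,0,-4],0],
    [0,[0,0,-7],0],
    [0,[0,0,-10],0],
    [0,[0,0,-10],0],
  ],
  grip_force=6,
)

```text
time_s: 16.3
ee_pos: [526.1, -41.6, 67.7]
ee_rot: [164.8, 90.0, 162.3]
force: [-0.5, -0.4, -1.2]
gripper_width: 45.7
```

```bash
python3 -c "
from h import *
st()
s=cams.grab_frame('scene');crop(s,'s10.png',180,120,380,300,4)
"
```

```text
t 16.3 tcp [526.1 -41.6  67.7] jawdir 87.49 F [-0.5 -0.4 -1.2] T [-0.03  0.08 -0.05] w 45.7 q [ -6.  23. 108.   0.  49. -93.] xdir [-0.  0. -1.]
```

View pics/s10.png

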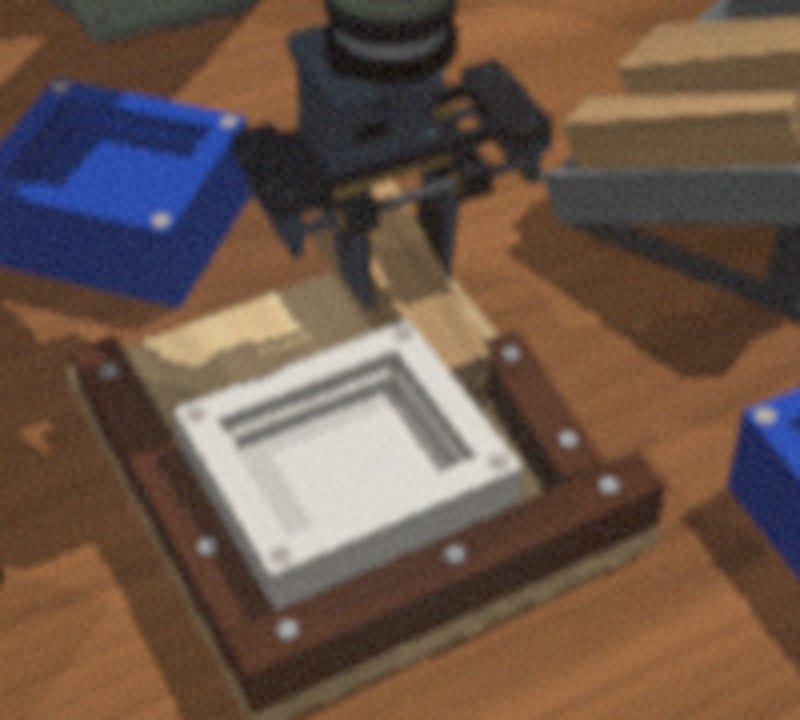

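```bash
python3 -c "
from h import *
s=cams.grab_frame('scene');crop(s,'s11.png',240,150,330,230,8)
w=cams.grab_frame('wrist');cv2.imwrite('pics/w11.png',w['img'][:,:,::-1])
"
```

```text
(no output)
```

View pics/s11.png

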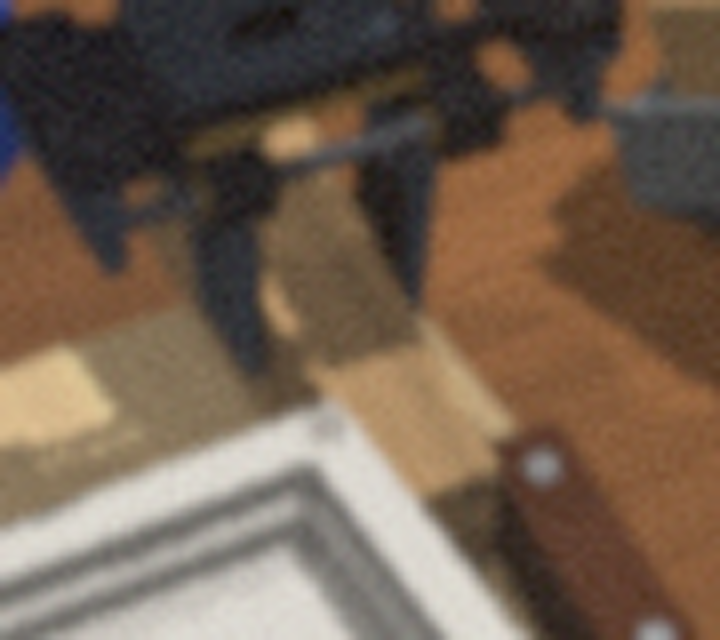

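View pics/w11.png

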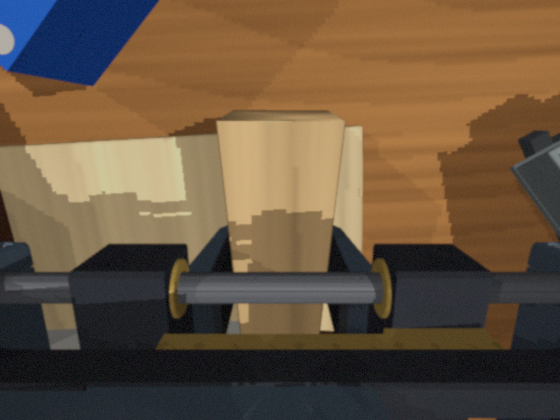

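The wedge has swung nose-down: its thin end is in the gap and the thick end is raised, as the wrist view shows. Lowering further will level it.

Call:
arm_command(
  deltas=[
    [0,[0,0,-4],0],
    [0,[0,0,-8],0],
    [0,[0,0,-12],0],
    [0,[0,0,-15],0],
    [0,[0,0,-18],0],
    [0,[0,0,-18],0],
  ],
  grip_force=5,
)

```text
time_s: 17.05
ee_pos: [527.7, -41.6, 50.6]
ee_rot: [1.7, 89.8, -0.8]
force: [0.7, -0.4, 2.0]
gripper_width: 45.7
```

```bash
python3 -c "
from h import *
st()
s=cams.grab_frame('scene');crop(s,'s12.png',240,150,330,230,8)
w=cams.grab_frame('wrist');cv2.imwrite('pics/w12.png',w['img'][:,:,::-1])
"
```

```text
t 17.05 tcp [527.7 -41.6  50.6] jawdir 87.48 F [ 0.7 -0.4  2. ] T [ 0.09 -0.09 -0.01] w 45.7 q [ -6.  24. 109.   0.  46. -93.] xdir [ 0.003 -0.    -1.   ]
```

View pics/s12.png

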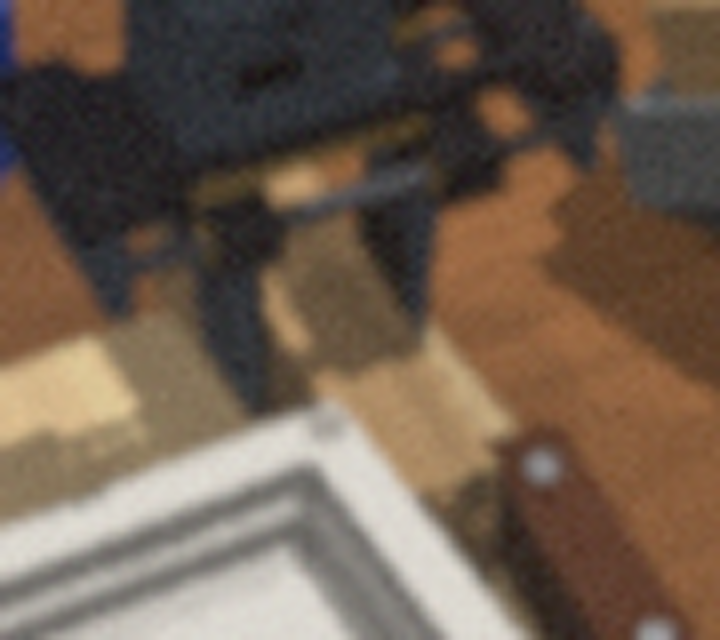

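View pics/w12.png

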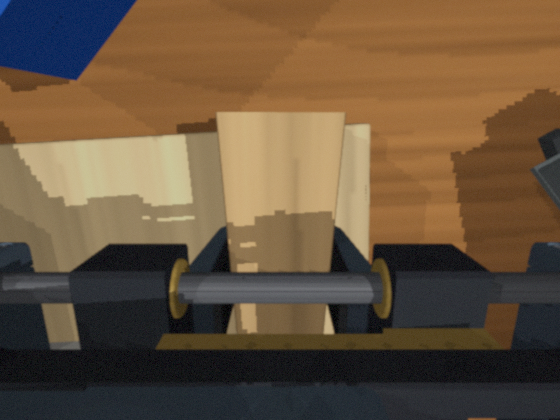

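Call:
arm_command(
  deltas=[
    [0,[0,0,-2],0],
    [0,[0,0,-2.5],0],
    [0,[5,0,-2.5],0],
    [0,[10,-0.5,-2.5],0],
    [0,[15,-0.5,-2.5],0],
    [0,[20,-1,-2.5],0],
    [0,[24,-1,-2.5],0],
    [0,[24,-1,-2.5],0],
  ],
  grip_force=8,
)

```text
time_s: 17.95
ee_pos: [548.0, -42.4, 47.3]
ee_rot: [178.3, 89.7, 175.8]
force: [-4.9, 0.2, 6.6]
gripper_width: 45.0
```

```bash
python3 -c "
from h import *
st()
s=cams.grab_frame('scene');crop(s,'s13.png',240,150,330,230,8)
w=cams.grab_frame('wrist');cv2.imwrite('pics/w13.png',w['img'][:,:,::-1])
"
```

```text
t 17.95 tcp [548.  -42.4  47.3] jawdir 87.5 F [-4.9  0.2  6.6] T [ 0.11  1.02 -0.02] w 45.0 q [ -6.  26. 106.  -0.  48. -93.] xdir [-0.005  0.    -1.   ]
```

View pics/s13.png

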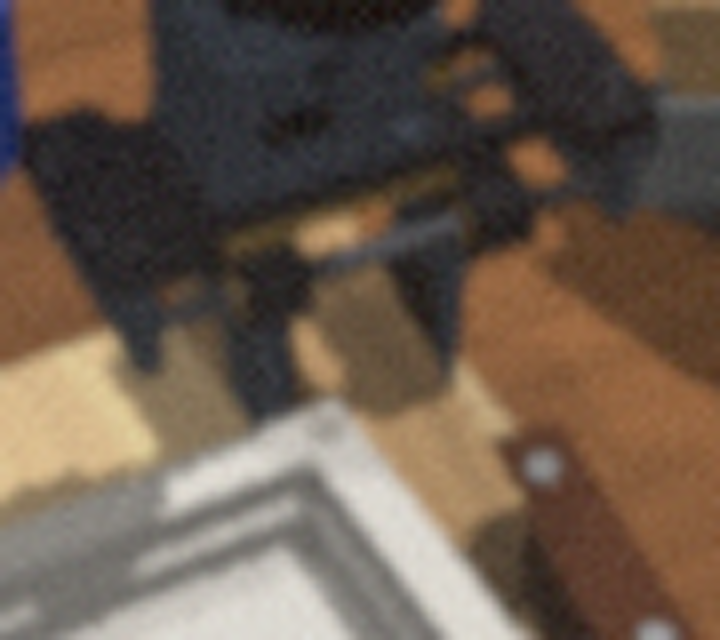

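View pics/w13.png

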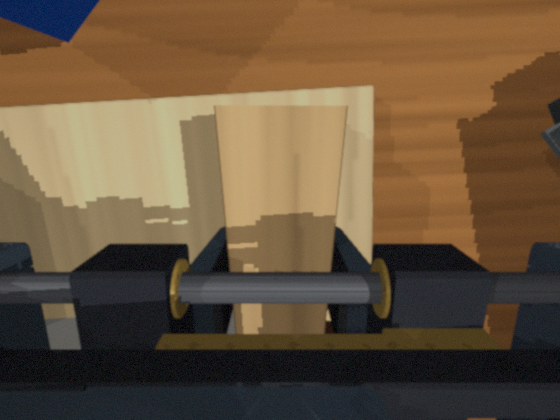

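Flat and entering the gap. I'll release and go behind the thick end with a closed fist.

Call:
arm_command(
  deltas=[
    [0.62,[-3,0,0],0],
    [0.65,[-3,0,0],0],
    [0.65,[-3,0,0],0],
    [0.65,[-3,0,30],0],
    [0.65,[-3,0,70],0],
    [0.4,[-40,0,85],0],
    [0,[-75,1,85],0],
    [0,[-106,2,80],0],
    [0,[-106,2,60],0],
    [0,[-106,2,60],0],
  ],
  grip_force=20,
)

```text
time_s: 19.05
ee_pos: [442.3, -40.4, 106.2]
ee_rot: [173.8, 89.8, 171.3]
force: [0.0, 0.4, -0.3]
gripper_width: 22.0
```

```bash
python3 -c "
from h import *
st()
t=cams.grab_frame('top');crop(t,'t14.png',250,115,390,260,5)
s=cams.grab_frame('scene');crop(s,'s14.png',180,120,380,300,4)
w=cams.grab_frame('wrist');cv2.imwrite('pics/w14.png',w['img'][:,:,::-1])
"
```

```text
t 19.05 tcp [442.3 -40.4 106.2] jawdir 87.48 F [ 0.   0.4 -0.3] T [-0.05  0.07 -0.04] w 22.0 q [ -7.  14. 116.   0.  51. -94.] xdir [-0.003  0.001 -1.   ]
```

View pics/t14.png

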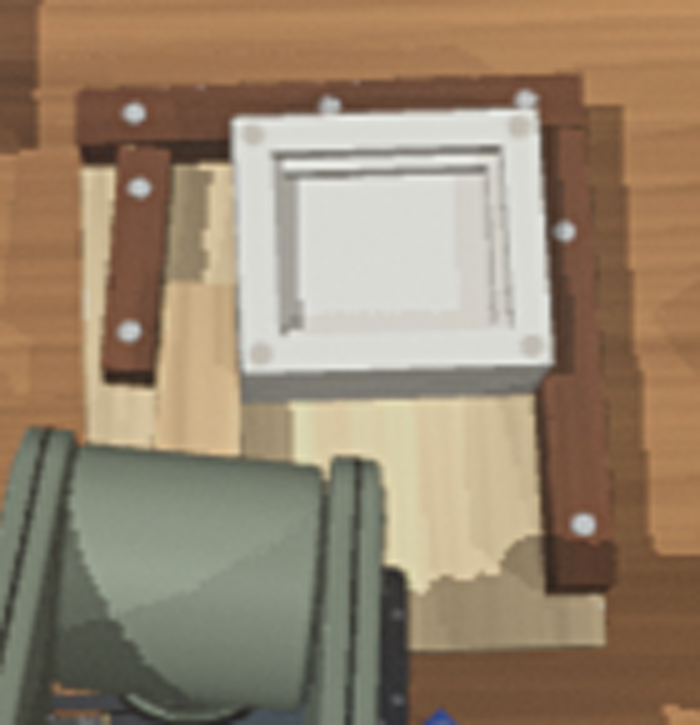

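View pics/s14.png

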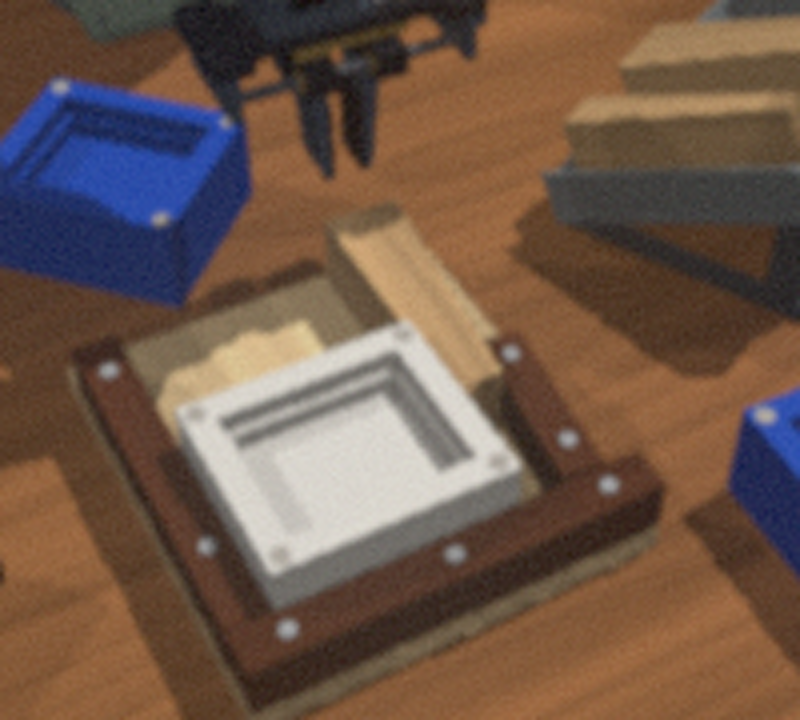

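View pics/w14.png

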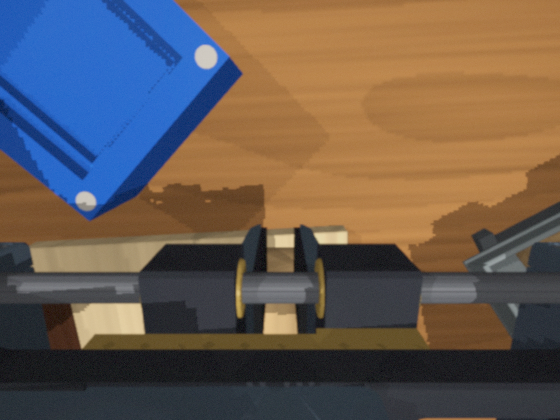

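Call:
arm_command(
  deltas=[
    [0,[0,0,-30],0],
    [0,[0,0,-58],0],
    [0,[0,0,-58],0],
    [0,[6,0,-58],0],
    [0,[12,0,-58],0],
    [0,[17,0,-58],0],
    [0,[22,0,-58],0],
    [0,[27,0,-58],0],
    [0,[32,-0.5,-58],0],
    [0,[37,-0.5,-58],0],
    [0,[42,-1,-58],0],
    [0,[46,-1,-58],0],
  ],
)

```text
time_s: 20.4
ee_pos: [490.7, -41.6, 49.5]
ee_rot: [77.8, 90.0, 75.3]
force: [-3.8, 0.5, 3.1]
gripper_width: 0.2
```

Call:
arm_command(
  deltas=[
    [0,[4,0,0],0],
    [0,[8,0,0],0],
    [0,[11,0,0],0],
    [0,[11,0,0],0],
  ],
)

```text
time_s: 20.8
ee_pos: [496.6, -41.7, 49.0]
ee_rot: [-177.9, 89.4, 179.7]
force: [-13.2, -1.1, 10.0]
gripper_width: 0.3
```

Call:
arm_command(
  deltas=[
    [0,[2,0,0],0],
    [0,[4,0,0],0],
    [0,[4,0,0],0],
  ],
)

```text
time_s: 21.1
ee_pos: [497.6, -41.8, 48.9]
ee_rot: [-177.4, 89.0, -179.9]
force: [-20.8, -2.5, 16.3]
gripper_width: 0.4
```

Call:
arm_command(
  deltas=[
    [0,[2,0,0],0],
    [0,[4,0,0],0],
    [0,[4,0,0],0],
  ],
)

```text
time_s: 21.4
ee_pos: [498.3, -41.9, 48.8]
ee_rot: [-177.3, 88.6, -179.7]
force: [-26.5, -3.3, 21.4]
gripper_width: 0.6
```

```bash
python3 -c "
from h import *
st()
s=cams.grab_frame('scene');crop(s,'s15.png',180,120,380,300,4)
"
```

```text
t 21.4 tcp [498.3 -41.9  48.8] jawdir 87.56 F [-26.5  -3.3  21.4] T [-0.6   3.98  0.03] w 0.6 q [ -6.  23. 112.  -0.  46. -93.] xdir [-0.024 -0.    -1.   ]
```

View pics/s15.png

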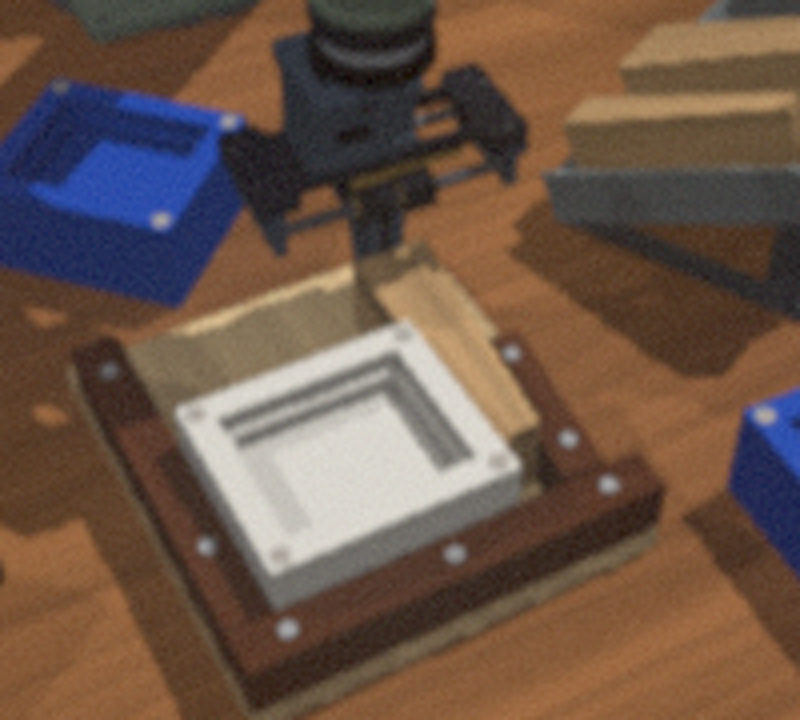

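Call:
arm_command(
  deltas=[
    [0,[2,0,0.5],0],
    [0,[4,0,1],0],
    [0,[4,0,1],0],
  ],
)

```text
time_s: 21.75
ee_pos: [500.3, -42.3, 48.9]
ee_rot: [-176.1, 88.4, -178.5]
force: [-28.2, -6.1, 19.2]
gripper_width: 0.4
```

Call:
arm_command(
  deltas=[
    [0,[1.5,0,1],0],
    [0,[3,0,2],0],
    [0,[3,0,2],0],
  ],
)

```text
time_s: 22.05
ee_pos: [500.4, -42.3, 49.1]
ee_rot: [-176.7, 88.0, -179.1]
force: [-31.0, -7.5, 10.2]
gripper_width: 0.1
```

Call:
arm_command(
  deltas=[
    [0,[2,0.5,0],0],
    [0,[3,1,0],0],
    [0,[3,1,0],0],
  ],
)

```text
time_s: 22.35
ee_pos: [500.3, -42.3, 49.1]
ee_rot: [-174.5, 87.6, -176.9]
force: [-38.4, -12.2, 18.1]
gripper_width: 0.6
```

Call:
arm_command(
  deltas=[
    [0,[-8,0,0],0],
    [0,[-20,0,0],0],
    [0,[-35,0,0],0],
    [0,[-45,0,20],0],
    [0,[-55,0,60],0],
    [0,[-65,0,100],0],
    [0,[-80,40,130],0],
    [0,[-90,80,140],0],
    [0,[-100,125,140],0],
    [0,[-100,170,140],0],
    [0,[-100,170,140],0],
    [0,[-100,170,140],0],
  ],
)

```text
time_s: 23.55
ee_pos: [420.3, 130.5, 192.9]
ee_rot: [11.1, 89.8, 8.7]
force: [0.5, -0.1, 0.6]
gripper_width: 0.7
```

```bash
python3 -c "
from h import *
import pickle
st()
t=cams.grab_frame('top');crop(t,'t16.png',250,115,390,260,5)
s=cams.grab_frame('scene');crop(s,'s16.png',180,120,380,300,4)
crop(s,'sf.png',0,0,560,420,1.4)
crop(t,'tf.png',0,0,560,420,1.4)
pickle.dump((t,s,None),open('p16.pkl','wb'))
"
```

```text
t 23.55 tcp [420.3 130.5 192.9] jawdir 87.66 F [ 0.5 -0.1  0.6] T [-0.01  0.06 -0.01] w 0.7 q [ 16.   8. 109.  -0.  63. -72.] xdir [ 0.003  0.    -1.   ]
```

View pics/t16.png

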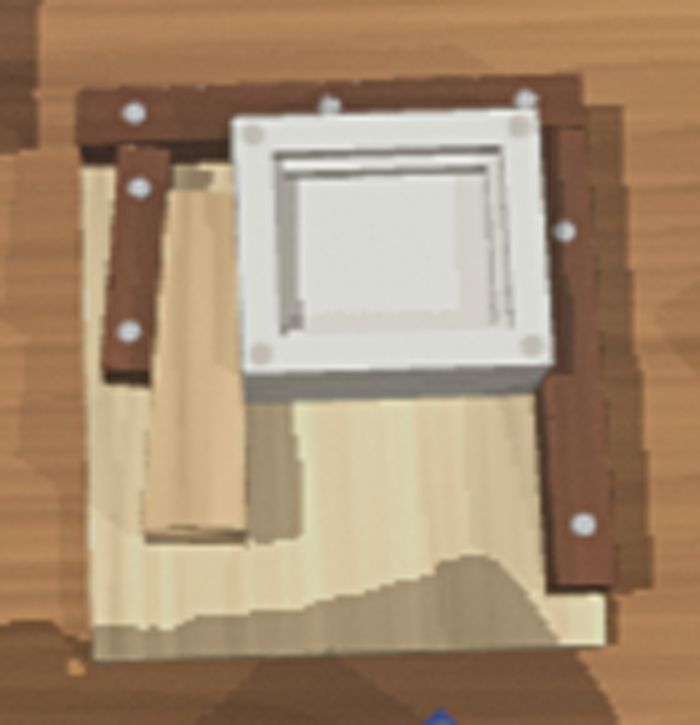

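View pics/s16.png

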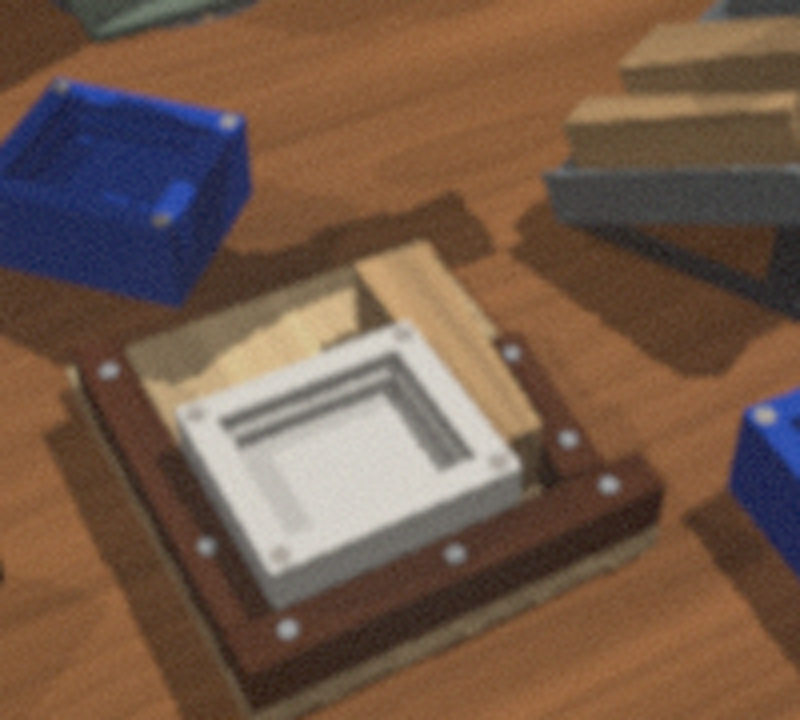

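View pics/tf.png

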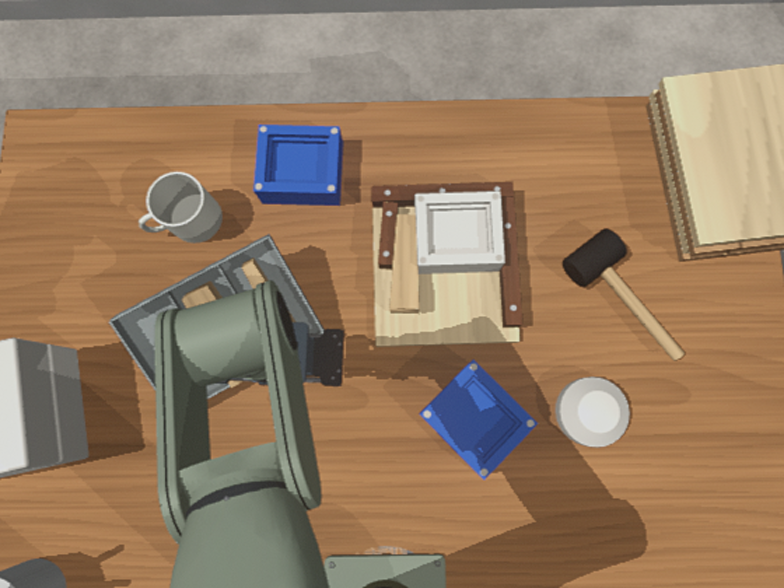

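```bash
python3 - <<'E'
from h import *
import pickle
from scipy.optimize import least_squares
t,s,_=pickle.load(open("p16.pkl","rb"))
px=lambda c,sc,o:(np.array(c,float)+.5)/sc-.5+np.array(o)
tb=lambda c:px(c,5,(250,115)); sb=lambda c:px(c,4,(180,120))
O=[(t,(0,26,55),tb((146,530))),(t,(0,-26,55),tb((246,530))),(t,(0,26,0),tb((147,542))),(t,(0,-26,0),tb((247,543))),(t,(170,17,55),tb((167,190))),
(s,(0,-26,55),sb((357,268))),(s,(0,26,55),sb((428,240))),(s,(170,17,55),sb((541,432)))]
def r(p):
    R=Ro.from_euler("ZY",[p[3],p[4]]).as_matrix()
    return np.concatenate([P(f,[R@np.array(X,float)+p[:3]])[0]-u for f,X,u in O])
q=least_squares(r,[520,-42,18,-.04,0],loss="soft_l1").x
print(q[:3],np.degrees(q[3:]),np.round(r(q).reshape(-1,2),1).tolist())
d=q[:2]-np.array([607,-116.7]);a=.0096
print("wedge in board",d[0]*np.cos(a)+d[1]*np.sin(a),-d[0]*np.sin(a)+d[1]*np.cos(a),q[2])
E
sed -i 's/p4.pkl/p16.pkl/; /for uv/d' c4.py; python3 c4.py
```

```text
[518.61420404 -42.12093722  14.63919951] [-2.4236067   0.86648047] [[-0.9, -1.2], [0.5, -0.7], [-0.5, 0.3], [-0.1, 0.6], [0.5, 0.5], [-0.8, -0.1], [-0.1, 1.0], [0.4, -0.6]]
wedge in board -87.66577516920663 75.42411680718313 14.63919951465223
[ 6.57271247e+02 -1.41356991e+02  1.39578086e-02] 0.7997235214959646 [[0.5, -0.5], [-0.7, -0.1], [0.1, -0.0], [0.4, -0.4], [-0.7, 0.3], [0.7, -1.6], [0.8, -1.2], [-0.9, -0.1]]
in board 50.57425967227704 -25.499130508614083 0.46131840269767266
```

```bash
python3 -c "
from h import *
st(); print(env.job_done())"
```

```text
t 23.65 tcp [419.9 128.9 192.5] jawdir 87.46 F [-0.  -1.2 -0.3] T [0.04 0.06 0.03] w 0.1 q [ 16.   8. 109.  -0.  63. -72.] xdir [ 0.001  0.    -1.   ]
the job is handed in; nothing more can be done
None
```

I handed the job in at 23.65 s. The mould is home against the end stop and fence, and the middle wedge is jammed beside it. I could not measure the wedge's remaining pressure on the mould.

- **Mould:** I pushed it sideways onto the fence with closed fingers. Then I pushed it forward with both open fingers on its rear face until it stopped. Before I picked up the wedge, a picture fit put it at x ≈ +50.6, y ≈ -25.5 mm in the board's frame, about 0.5° off square. I did not measure it afresh after wedging. The final pictures show it in the same place, upright.
- **Wedge:** I took the middle wedge from the left compartment. When I eased the grip near the board it swung nose-down, and lowering the gripper levelled it. I then pushed it in with closed fingers until it stayed put while the push rose from 31 to 38 N. The last fit puts it at x ≈ -87.7, y ≈ +75.4 mm in the board's frame, turned -3°. It is flat within what the pictures can show: the fit gave 0.9° of pitch and a height 3 mm below the board top, so that fit is a few millimetres off.
- **Everything else:** In the last top view the mallet, mug and round mould look unmoved. The other two wedges are in the bin, though the arm partly hides them there. The arm touches nothing.

That the wedge still presses with over 2 N by itself is inferred from how firmly it jammed. The combined finger force also reached about 45 N while seating the mould and while jamming the wedge. I took the 40 N limit to cover only the arm and the gripper's body, not the fingers.

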